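# Dry the rinsed pot on the fan grille

### The job

The square green pot has just been rinsed: turn it over and stand it mouth-down in the middle of the round drying grille, so that its whole rim is on the grille, and let go of it. Then press the paddle of the fan dial down past its first two clicks to the third, and finish while still holding it at the third click against its spring (it must not end further down). Do not bang or drop the pot, and leave the hand fork lying where it is.

Things in the scene. Friction and masses are not known exactly. Their poses are not given: they have to be found in the camera images.
- pot_center (a point): Centre of the loose square green ceramic pot: straight sides, 56 x 56 mm, 60 mm tall, walls and floor 6 mm, about 0.22 kg. z points out of its mouth (up at the start: it stands mouth-up on the bench, centre 30 mm up); x and y are square to its flat sides. It also lies stably on any flat side (centre 28 mm up), so it can be turned over in two quarter turns, regrasped between.
- grille_top (a point): Centre of the top face of the fixed round steel drying grille: a disc 116 mm across and 12 mm high with a flat slotted top. z up.
- dial_pad (a point): Centre of the top of the press pad at the end of the black paddle; pad 34 mm wide, 30 mm along the paddle, 10 mm thick, its centre 72 mm from the hinge. At rest the paddle slopes up by 0.45 rad: this point is 121 mm above the bench, 63 mm out from the hinge. At the third click it slopes down by 0.34 rad: 66 mm above the bench, 70 mm out. Its y axis lies along the hinge.
- dial (a joint): Angle of the dial, rad: 0 at rest, growing as the paddle is pressed down; clicks at 0.27, 0.53 and 0.79 (the third, marked by the largest of three studs on each dial plate), hard stop at 1.10. A spring drives it back to 0 when let go: no click holds it. Pressing on the pad takes 2 to 4 N at first, 4 to 7 N near the third click, falling by about 2 N into each click.
- fork (a point): Middle of the steel hand fork lying on the bench, 260 mm long with a wooden handle, 24 mm high: leave alone.
- dial_hinge (a point): Middle of the level hinge of the dial, 85 mm up in the front face of the fixed grey fan box (100 x 100 mm, 120 mm tall, its front towards the robot). The paddle sticks out along this point's negative x, between two round dial plates of 44 mm radius, 40 mm apart over all; x level into the box, y along the hinge, z up. Does not move.
Mind the look-alikes: they are no part of the job. What is meant by the part that bears pot_center is not blue, and is the larger of those in its own colour. What is shaped like the part that bears dial_pad but red is not meant.

How it is judged:
By the outcome, as a careful person would: the job done as asked, in the order asked, and still so for the second after the job is handed in, while the arm keeps its last pose, push and grip.
It also fails if it takes over 72 s, if anything falls off the work surface, if the arm or the gripper's body presses on something with over 40 N, if the wrist force passes 120 N, or if a joint passes its speed limit or range.

### The arm

A 7-joint arm with a two-finger parallel gripper is mounted at the origin on the work surface. World frame = base frame: x ahead of the robot, y to its left, z up, the work surface at z = 0. Lengths are in m, angles in rad, forces in N, time in s.
With the tool pointing down it reaches from about 0.425 to 0.925 m from the base axis. Payload 6.8 kg.
Tool frame: the origin (TCP) lies between the finger pads; the fingertips stand r.tcp_to_tips ahead of it and the grasp point (between the pads) lies 3 mm ahead of it (r.tcp_to_tips is the distance from the TCP to the fingertips, in m); z points along the fingers, y is the line along which they close (so a half turn about z gives the same grasp; the last joint's range is limited). The gripper opens to 85 mm and grips with 20 to 120 N. Pads are 22 mm wide; open, the fingers measure 114 mm over their backs; the gripper's body (76 mm by 85 mm) begins 54 mm behind the grasp point. The pads swing forward as they close: fully open they stand 13 mm farther back than shut.
Start: joints at [1.09, 0.477, 0.022, 1.555, -0.011, 1.109, -0.083], TCP at [0.246, -0.629, 0.229] pointing down, gripper open.
Joint ranges: [-2.96, 2.96], [-0.34, 2.1], [-1.41, 1.46], [0.24, 2.44], [-1.37, 4.51], [0.17, 1.92], [-2.96, 2.96]. Speed limits (rad/s): [2.39, 2.39, 3.14, 3.14, 3.14, 3.14, 3.14].

### API

Orientations are given as a rotation vector (axis times angle).
In Python, from bench import r gives the robot as it stands. The module is installed in compiled form; this text tells all that it offers.
- The arm moves only by the tool step_arm, never from a script. Its argument "moves" is a list of rows, each an object of numbers: "rx", "ry", "rz": the turn, a rotation vector about the tool's x, y, z in degrees; "dx", "dy", "dz": the shift along the tool's x, y, z in mm; "gripper": the opening, from -1 (shut) to 1 (fully open). In form: [{"rx": .., "ry": .., "rz": .., "dx": .., "dy": .., "dz": .., "gripper": ..}, ...]. A call has 1 to 20 rows; each row shifts and turns the commanded pose from where the row before left it, along the tool's axes as they then stand; what a row does not reach is not made up. A row lasts 1/8 s, in which the tool goes at most 62.5 mm and 10.7 degrees, less where a joint would pass 70% of its speed; a pose out of reach is approached as far as the arm can. A call is refused whole if a number of a shift passes 62.5 or a number of a turn 10.7, either way. A call with a gripper value outside its range is refused whole. The fingers move at their own pace and stop on an object; "grip_force" is the grip in N (left out, the last holds). Time passes only in rows, so rows that do not move let the fingers close. It gives the time, the measured TCP pose, the force, the opening and the grip force at its end, in the units of the state.
- r.get_obs(): the state, without advancing time (a new reading comes with each control period).
- r.grab_frame(name): name is "side" or "top" or "wrist"; returns the picture (420x560x3 uint8, blue, green, red); there is no depth.
- r.camera_info(name): a dict with "mtx" (3x3 intrinsics, pixels), "rvec" (rotation vector, rad) and "tvec" (3), from world to camera coordinates, as OpenCV has them. Camera axes: x right, y down, z forward; pixel columns grow to the right and rows downward; lengths in m; the calibration is good to about 2 mm. A picture is of the moment at which its call begins: read the wrist's pose just before it. camera_info takes no time and is no camera call; for the wrist camera it gives the pose at the moment of the call.
- r.hand_in(): hands the job in; it is judged then, once.
The state is a dict: "clock": time; "joints": joint angles; "qvel": joint speeds; "tau": joint torques, N m; "tcp_pos": TCP position; "orientation": TCP orientation; "contact_force": force on the tool from outside, world axes, zero at the start; "moment": the same for the moment, N m; "grip_width": finger opening in m; "gripper_force": force on a finger pad.
Only numpy, scipy, OpenCV 4.12 (cv2) and the standard library are available. Lean on these libraries where they do the work, as an engineer would, in place of code of your own. Each camera call takes 0.05 s, during which the arm holds its last target. There are 200 camera calls.

## Working session

There is one attempt and no reset: what is moved stays moved. The work goes in short steps, Python scripts to look and compute and a tool call to move; the robot and the scene stay as the last step left them, time stands still between calls to the robot, and variables do not carry over. Pictures are saved under pics/ and viewed, at most 10 in all, crops included, and the job is handed in when it is done.

Besides the shell and the picture viewer there is one more tool, called after "Request:" as name(argument=value, ...) on one line, values as JSON. step_arm: Moves the arm, as the interface text tells. Its arguments: {"type":"object","properties":{"moves":{"type":"array","items":{"type":"object","properties":{"rx":{"type":"number"},"ry":{"type":"number"},"rz":{"type":"number"},"dx":{"type":"number"},"dy":{"type":"number"},"dz":{"type":"number"},"gripper":{"type":"number"}}}},"grip_force":{"type":"number"}},"required":["moves"]}

```bash
mkdir -p pics
cat > h.py <<'E'
import numpy as np, cv2
from scipy.spatial.transform import Rotation as R
from bench import r
def cam(n):
    c=r.camera_info(n); return np.array(c["mtx"],float),cv2.Rodrigues(np.array(c["rvec"],float))[0],np.array(c["tvec"],float).ravel()
def ray(c,uv):
    K,Rm,t=c; d=Rm.T@np.linalg.solve(K,np.array([uv[0],uv[1],1.])); return -Rm.T@t,d
def onz(c,uv,z):
    o,d=ray(c,uv); return o+d*(z-o[2])/d[2]
def proj(c,p):
    K,Rm,t=c; q=(K@(Rm@np.array(p,float).T.reshape(3,-1)+t[:,None])); return (q[:2]/q[2]).T
E
python3 - <<'E'
from h import *
a=r.grab_frame("top");b=r.grab_frame("side")
cv2.imwrite("pics/top.png",a);cv2.imwrite("pics/side.png",b)
print(r.get_obs(),r.tcp_to_tips)
for n in("top","side"):
    c=cam(n);print(n,ray(c,(280,210)),c[0][0,0])
E
```

```text
{'clock': 0.1, 'joints': array([ 1.0899031 ,  0.47771341,  0.02236727,  1.55634945, -0.01153087,
        1.10928044, -0.08308709]), 'qvel': array([ 0.00129024, -0.00132505, -0.00018209, -0.00312454,  0.00057507,
       -0.00148567,  0.00086362]), 'tau': array([ 4.25949809e-03, -5.97761607e+01,  1.61353592e+00, -2.81955117e+01,
        1.29097741e-02,  4.97477435e-03,  2.37324571e-05]), 'tcp_pos': array([ 0.24563815, -0.62814865,  0.22812742]), 'orientation': array([-3.08563070e+00, -5.81901701e-01,  6.27426489e-04]), 'contact_force': array([-0.8399755 , -0.29250857,  0.11711132]), 'moment': array([ 0.04466099,  0.02713731, -0.00125257]), 'gripper_force': 0.0, 'grip_width': 0.08550365813933307} 0.022
top (array([0.35286081, 0.08773009, 1.18409032]), array([ 0.12985631,  0.01385334, -0.99169871])) 447.1833252970163
side (array([0.1379158 , 0.90111351, 0.84836022]), array([ 0.34026469, -0.66766809, -0.66218712])) 393.1746776607872
```

View pics/top.png

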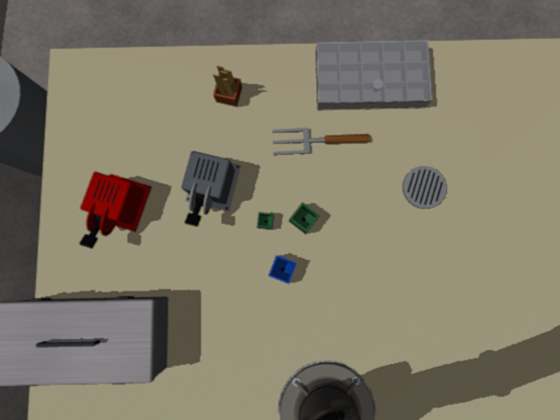

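View pics/side.png

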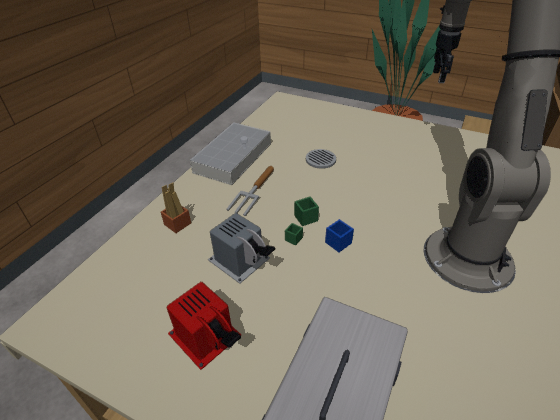

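Candidates: the green pots are at top-view (305,218), large, and (265,221), small; the blue pot is at (283,269). The dials are grey at (210,180) with its pad at (193,219), and red at (115,200). I choose the large green pot and the grey dial. The grille is at (425,187) and the fork at (320,140).

```bash
cat > m.py <<'E'
from h import *
a=cv2.imread("pics/top.png");b=cv2.imread("pics/side.png")
ct,cs=cam("top"),cam("side")
hsv=cv2.cvtColor(a,cv2.COLOR_BGR2HSV)
m=cv2.inRange(hsv,(45,80,20),(90,255,255))
n,l,s,cc=cv2.connectedComponentsWithStats(m)
for i in range(1,n):
    if s[i,4]>60:
        p=np.argwhere(l==i)[:,::-1]
        w=np.array([onz(ct,q,0.06)[:2] for q in p],np.float32)
        print("green",s[i],cc[i],cv2.minAreaRect(w))
for nm,uv,z in(("grille",(425,187),.012),("pad",(193,219),.121),("forkL",(274,143),.012),("forkR",(368,139),.012),("box",(210,168),.12)):print(nm,onz(ct,uv,z).round(4))
A=cv2.resize(a[130:250,160:340],None,fx=4,fy=4,interpolation=cv2.INTER_CUBIC)
cv2.imwrite("pics/c1.png",cv2.convertScaleAbs(A,alpha=1.5))
E
python3 m.py
```

```text
green [290 203  29  30 469] [303.98294243 217.46055437] ((0.4795926809310913, 0.04329901188611984), (0.05411443114280701, 0.057473745197057724), 51.514469146728516)
green [258 213  16  16 217] [265.26267281 220.34101382] ((0.4741342067718506, 0.1406058818101883), (0.03791356459259987, 0.038076113909482956), 88.78947448730469)
grille [ 0.5599 -0.283   0.012 ]
pad [0.4748 0.3109 0.121 ]
forkL [0.6893 0.1169 0.012 ]
forkR [ 0.695  -0.1376  0.012 ]
box [0.5988 0.271  0.12  ]
```

View pics/c1.png

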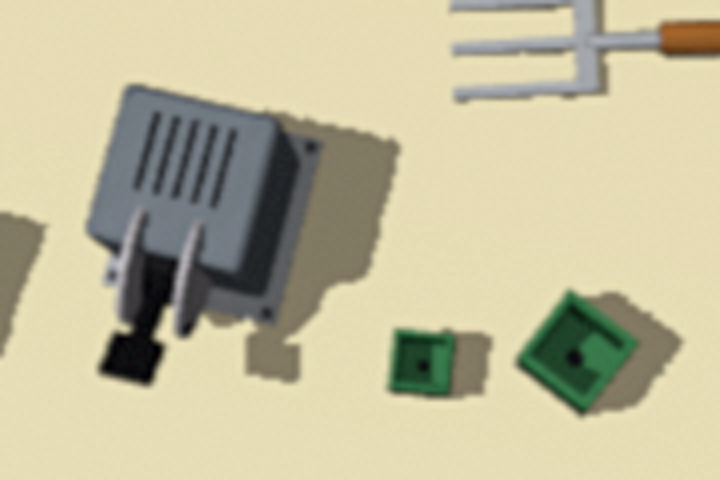

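The crop confirms it: large green pot at crop (578,352), i.e. top-view (304,218), the smaller green one beside it, and the grey dial's black pad at crop (130,358), i.e. (192.5,219.5). The plan is to grasp the pot with the tool tilted inward, pitch 90° to outward tilt and lay it down near the grille. I then repeat that onto the grille.

```bash
cat >> h.py <<'E'
def ori(psi,tilt,ysign=1):
    p,f=np.radians([psi,tilt]); z=np.array([np.sin(f)*np.cos(p),np.sin(f)*np.sin(p),-np.cos(f)])
    y=ysign*np.array([-np.sin(p),np.cos(p),0]); return np.c_[np.cross(y,z),y,z]
def plan(Rn,pn,mid=None):
    """rotation first (about TCP), then shift in new tool axes"""
    o=r.get_obs(); R0=R.from_rotvec(o["orientation"]).as_matrix()
    Rn=R0 if Rn is None else Rn
    print("rot deg",np.degrees(R.from_matrix(R0.T@Rn).as_rotvec()).round(1),"shift",[(Rn.T@(np.array(b)-a)*1e3).round(1).tolist() for a,b in zip([o["tcp_pos"]]+pn[:-1],pn)])
def show():
    o=r.get_obs(); print({k:np.round(v,3) for k,v in o.items() if k not in("qvel","tau")})
E
python3 - <<'E'
from h import *
plan(None,[[.54,-.02,.24]])
for ys in(1,-1):
    R1=ori(141.5,45,ys); print(R1[:,1])
    plan(R1,[])
E
```

```text
rot deg [0. 0. 0.] shift [[495.6, -459.2, -11.2]]
[-0.62251464 -0.78260816  0.        ]
rot deg [ 23.4 -40.7  56.7] shift []
[ 0.62251464  0.78260816 -0.        ]
rot deg [  46.7   26.8 -112.9] shift []
```

Request:
step_arm(moves=[{"dx": 41.3,"dy": -38.3,"dz": -1},{"dx": 41.3,"dy": -38.3,"dz": -1},{"dx": 41.3,"dy": -38.3,"dz": -1},{"dx": 41.3,"dy": -38.3,"dz": -1},{"dx": 41.3,"dy": -38.3,"dz": -1},{"dx": 41.3,"dy": -38.3,"dz": -1},{"dx": 41.3,"dy": -38.3,"dz": -1},{"dx": 41.3,"dy": -38.3,"dz": -1},{"dx": 41.3,"dy": -38.3,"dz": -1},{"dx": 41.3,"dy": -38.3,"dz": -1},{"dx": 41.3,"dy": -38.3,"dz": -1},{"dx": 41.3,"dy": -38.3,"dz": -1},{}])

```text
invalid input at $.moves[0]: expected keys rx, ry, rz, dx, dy, dz, gripper
```

Run:
```python
from h import *
show()
plan(ori(141.5,0,-1),[]);plan(ori(141.5,45,-1),[[.54,-.02,.24]])
```

```text
{'clock': np.float64(0.1), 'joints': array([ 1.09 ,  0.478,  0.022,  1.556, -0.012,  1.109, -0.083]), 'tcp_pos': array([ 0.246, -0.628,  0.228]), 'orientation': array([-3.086e+00, -5.820e-01,  1.000e-03]), 'contact_force': array([-0.84 , -0.293,  0.117]), 'moment': array([ 0.045,  0.027, -0.001]), 'gripper_force': np.float64(0.0), 'grip_width': np.float64(0.086)}
rot deg [-1.000e-01 -1.000e-01 -1.201e+02] shift []
rot deg [  46.7   26.8 -112.9] shift [[113.2, 659.2, 96.4]]
```

All keys are needed in every row.

Request:
step_arm(moves=[{"rx": 0,"ry": 0,"rz": 0,"dx": 41.3,"dy": -38.3,"dz": -1,"gripper": 1},{"rx": 0,"ry": 0,"rz": 0,"dx": 41.3,"dy": -38.3,"dz": -1,"gripper": 1},{"rx": 0,"ry": 0,"rz": 0,"dx": 41.3,"dy": -38.3,"dz": -1,"gripper": 1},{"rx": 0,"ry": 0,"rz": 0,"dx": 41.3,"dy": -38.3,"dz": -1,"gripper": 1},{"rx": 0,"ry": 0,"rz": 0,"dx": 41.3,"dy": -38.3,"dz": -1,"gripper": 1},{"rx": 0,"ry": 0,"rz": 0,"dx": 41.3,"dy": -38.3,"dz": -1,"gripper": 1},{"rx": 0,"ry": 0,"rz": 0,"dx": 41.3,"dy": -38.3,"dz": -1,"gripper": 1},{"rx": 0,"ry": 0,"rz": 0,"dx": 41.3,"dy": -38.3,"dz": -1,"gripper": 1},{"rx": 0,"ry": 0,"rz": 0,"dx": 41.3,"dy": -38.3,"dz": -1,"gripper": 1},{"rx": 0,"ry": 0,"rz": 0,"dx": 41.3,"dy": -38.3,"dz": -1,"gripper": 1},{"rx": 0,"ry": 0,"rz": 0,"dx": 41.3,"dy": -38.3,"dz": -1,"gripper": 1},{"rx": 0,"ry": 0,"rz": 0,"dx": 41.3,"dy": -38.3,"dz": -1,"gripper": 1},{"rx": 0,"ry": 0,"rz": 0,"dx": 0,"dy": 0,"dz": 0,"gripper": 1}])

```text
clock: 1.72
tcp_pos: [0.5412, -0.0145, 0.2409]
orientation: [-3.082, -0.594, -0.002]
contact_force: [-0.9, -0.4, -0.0]
grip_width: 0.0853
gripper_force: 0.0
```

Run:
```python
from h import *
show()
plan(ori(141.5,0,-1),[]);plan(ori(141.5,45,-1),[[.54,-.02,.24]]);plan(ori(141.5,0,1),[])
```

```text
{'clock': np.float64(1.725), 'joints': array([ 0.203,  0.268, -0.346,  1.844,  0.101,  1.046, -1.372]), 'tcp_pos': array([ 0.541, -0.015,  0.241]), 'orientation': array([-3.082e+00, -5.940e-01, -2.000e-03]), 'contact_force': array([-0.927, -0.417, -0.044]), 'moment': array([0.01 , 0.037, 0.023]), 'gripper_force': np.float64(0.0), 'grip_width': np.float64(0.085)}
rot deg [   0.    -0.2 -119.7] shift []
rot deg [  46.6   26.9 -112.4] shift [[-2.4, -5.0, -1.1]]
rot deg [-0.2 -0.  60.3] shift []
```

Request:
step_arm(moves=[{"rx": 3.88,"ry": 2.24,"rz": -9.37,"dx": 0,"dy": 0,"dz": 0,"gripper": 1},{"rx": 3.88,"ry": 2.24,"rz": -9.37,"dx": 0,"dy": 0,"dz": 0,"gripper": 1},{"rx": 3.88,"ry": 2.24,"rz": -9.37,"dx": 0,"dy": 0,"dz": 0,"gripper": 1},{"rx": 3.88,"ry": 2.24,"rz": -9.37,"dx": 0,"dy": 0,"dz": 0,"gripper": 1},{"rx": 3.88,"ry": 2.24,"rz": -9.37,"dx": 0,"dy": 0,"dz": 0,"gripper": 1},{"rx": 3.88,"ry": 2.24,"rz": -9.37,"dx": 0,"dy": 0,"dz": 0,"gripper": 1},{"rx": 3.88,"ry": 2.24,"rz": -9.37,"dx": 0,"dy": 0,"dz": 0,"gripper": 1},{"rx": 3.88,"ry": 2.24,"rz": -9.37,"dx": 0,"dy": 0,"dz": 0,"gripper": 1},{"rx": 3.88,"ry": 2.24,"rz": -9.37,"dx": 0,"dy": 0,"dz": 0,"gripper": 1},{"rx": 3.88,"ry": 2.24,"rz": -9.37,"dx": 0,"dy": 0,"dz": 0,"gripper": 1},{"rx": 3.88,"ry": 2.24,"rz": -9.37,"dx": 0,"dy": 0,"dz": 0,"gripper": 1},{"rx": 3.88,"ry": 2.24,"rz": -9.37,"dx": 0,"dy": 0,"dz": 0,"gripper": 1},{"rx": 0,"ry": 0,"rz": 0,"dx": 0,"dy": 0,"dz": 0,"gripper": 1},{"rx": 0,"ry": 0,"rz": 0,"dx": 0,"dy": 0,"dz": 0,"gripper": 1}])

```text
clock: 3.48
tcp_pos: [0.5398, -0.0207, 0.2408]
orientation: [-0.8, -2.244, -0.325]
contact_force: [0.1, -0.7, -0.0]
grip_width: 0.0853
gripper_force: 0.0
```

Run:
```python
from h import *
show()
Rn=ori(141.5,45,-1); z=Rn[:,2]; g=np.array([.4796,.0433,.031])-.003*z
plan(Rn,[g-.11*z,g])
w=r.grab_frame("wrist");cv2.imwrite("pics/w1.png",w)
```

```text
{'clock': np.float64(3.475), 'joints': array([ 0.597,  0.777, -0.759,  1.411, -0.045,  1.694,  0.741]), 'tcp_pos': array([ 0.54 , -0.021,  0.241]), 'orientation': array([-0.8  , -2.244, -0.325]), 'contact_force': array([ 0.122, -0.732, -0.028]), 'moment': array([-0.436, -0.566,  0.   ]), 'gripper_force': np.float64(0.0), 'grip_width': np.float64(0.085)}
rot deg [ 0.3  0.1 -0.6] shift [[-86.9, 12.7, 96.8], [-0.0, 0.0, 110.0]]
```

Request:
step_arm(moves=[{"rx": 0,"ry": 0,"rz": -0.6,"dx": -29,"dy": 4.2,"dz": 22,"gripper": 1},{"rx": 0,"ry": 0,"rz": 0,"dx": -29,"dy": 4.2,"dz": 22,"gripper": 1},{"rx": 0,"ry": 0,"rz": 0,"dx": -29,"dy": 4.3,"dz": 22,"gripper": 1},{"rx": 0,"ry": 0,"rz": 0,"dx": 0,"dy": 0,"dz": 0,"gripper": 1},{"rx": 0,"ry": 0,"rz": 0,"dx": 0,"dy": 0,"dz": 0,"gripper": 1}])

```text
clock: 4.15
tcp_pos: [0.5602, -0.0194, 0.1346]
orientation: [-0.785, -2.251, -0.331]
contact_force: [-0.3, 0.8, 0.9]
grip_width: 0.0855
gripper_force: 0.0
```

Run:
```python
from h import *
show()
Rn=ori(141.5,45,-1); z=Rn[:,2]; g=np.array([.4796,.0433,.031])-.003*z
plan(Rn,[g])
c=cam("wrist"); w=r.grab_frame("wrist")
m=cv2.inRange(cv2.cvtColor(w,cv2.COLOR_BGR2HSV),(45,80,15),(90,255,255))
n,l,s,cc=cv2.connectedComponentsWithStats(m)
for i in range(1,n):
    if s[i,4]>300: print(s[i],cc[i])
a=np.radians(51.5);u=np.array([np.cos(a),np.sin(a),0]);v=np.array([-u[1],u[0],0])
P=np.array([np.array([.4796,.0433,zz])+.028*(i*u+j*v) for zz in(0,.06) for i,j in((1,1),(1,-1),(-1,-1),(-1,1))])
q=proj(c,P);print(q.round())
for k in(q[:4],q[4:]): cv2.polylines(w,[k.round().astype(int)],True,(0,0,255),1)
cv2.imwrite("pics/w2.png",w)
```

```text
{'clock': np.float64(4.15), 'joints': array([ 0.56 ,  0.916, -0.721,  1.411,  0.027,  1.572,  0.781]), 'tcp_pos': array([ 0.56 , -0.019,  0.135]), 'orientation': array([-0.785, -2.251, -0.331]), 'contact_force': array([-0.292,  0.763,  0.851]), 'moment': array([-0.436, -0.548,  0.001]), 'gripper_force': np.float64(0.0), 'grip_width': np.float64(0.086)}
rot deg [0.3 0.2 0.2] shift [[-1.0, -1.1, 142.5]]
[ 321  115   57   61 2201] [347.49386642 144.53748296]
[ 245  153   65   79 4861] [277.15881506 191.73832545]
[[300. 184.]
 [302. 232.]
 [247. 232.]
 [249. 184.]
 [305. 152.]
 [308. 206.]
 [242. 206.]
 [245. 151.]]
```

View pics/w2.png

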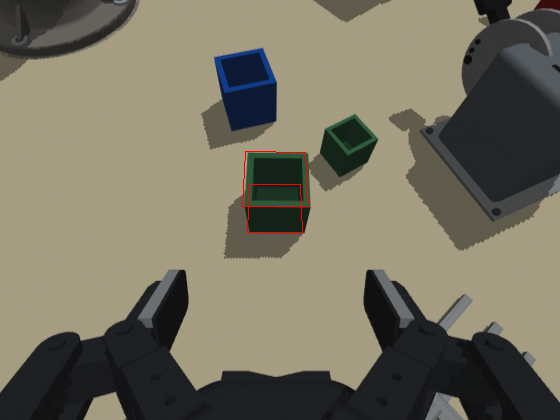

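The picture shows the drawn pot outline on the large green pot at (277,192), agreeing to about 2 px, so I approach and grasp.

Request:
step_arm(moves=[{"rx": 0,"ry": 0,"rz": 0,"dx": -1,"dy": 0,"dz": 36,"gripper": 1},{"rx": 0,"ry": 0,"rz": 0,"dx": 0,"dy": 0,"dz": 36,"gripper": 1},{"rx": 0,"ry": 0,"rz": 0,"dx": 0,"dy": 0,"dz": 36,"gripper": 1},{"rx": 0,"ry": 0,"rz": 0,"dx": 0,"dy": 0,"dz": 20,"gripper": 1},{"rx": 0,"ry": 0,"rz": 0,"dx": 0,"dy": 0,"dz": 14,"gripper": 1},{"rx": 0,"ry": 0,"rz": 0,"dx": 0,"dy": 0,"dz": 0,"gripper": 1},{"rx": 0,"ry": 0,"rz": 0,"dx": 0,"dy": 0,"dz": 0,"gripper": 1}])

```text
clock: 5.08
tcp_pos: [0.4835, 0.0427, 0.0324]
orientation: [-0.785, -2.252, -0.331]
contact_force: [-0.1, -1.2, -0.6]
grip_width: 0.0855
gripper_force: 0.0
```

Request:
step_arm(grip_force=40, moves=[{"rx": 0,"ry": 0,"rz": 0,"dx": 0,"dy": 0,"dz": 0,"gripper": 0.4},{"rx": 0,"ry": 0,"rz": 0,"dx": 0,"dy": 0,"dz": 0,"gripper": 0.2},{"rx": 0,"ry": 0,"rz": 0,"dx": 0,"dy": 0,"dz": 0,"gripper": -0.2},{"rx": 0,"ry": 0,"rz": 0,"dx": 0,"dy": 0,"dz": 0,"gripper": -1},{"rx": 0,"ry": 0,"rz": 0,"dx": 0,"dy": 0,"dz": 0,"gripper": -1},{"rx": 0,"ry": 0,"rz": 0,"dx": 0,"dy": 0,"dz": 0,"gripper": -1}])

```text
clock: 5.82
tcp_pos: [0.4831, 0.0429, 0.0321]
orientation: [-0.784, -2.251, -0.332]
contact_force: [2.3, -0.9, 5.8]
grip_width: 0.0552
gripper_force: 43.2
```

Run:
```python
from h import *
show()
o=r.get_obs();R0=R.from_rotvec(o["orientation"]).as_matrix();print(R0.T@(np.array([.4796,.0433,.03])-o["tcp_pos"]))
# lift straight up 100mm, then to staging
p=o["tcp_pos"]
plan(None,[p+[0,0,.12],np.array([.446,-.401,.16])])
```

```text
{'clock': np.float64(5.825), 'joints': array([ 0.546,  0.96 , -0.722,  1.667,  0.05 ,  1.276,  0.761]), 'tcp_pos': array([0.483, 0.043, 0.032]), 'orientation': array([-0.784, -2.251, -0.332]), 'contact_force': array([ 2.319, -0.916,  5.822]), 'moment': array([-0.343, -0.227, -0.044]), 'gripper_force': np.float64(43.189), 'grip_width': np.float64(0.055)}
[ 0.00064598 -0.00191735  0.00359211]
rot deg [0. 0. 0.] shift [[84.6, 0.7, -85.1], [-168.5, -370.2, -181.9]]
```

Request:
step_arm(moves=[{"rx": 0,"ry": 0,"rz": 0,"dx": 10,"dy": 0,"dz": -10,"gripper": -1},{"rx": 0,"ry": 0,"rz": 0,"dx": 25,"dy": 0,"dz": -25,"gripper": -1},{"rx": 0,"ry": 0,"rz": 0,"dx": 25,"dy": 0,"dz": -25,"gripper": -1},{"rx": 0,"ry": 0,"rz": 0,"dx": 25,"dy": 0,"dz": -25,"gripper": -1},{"rx": 0,"ry": 0,"rz": 0,"dx": -16.9,"dy": -37,"dz": -18.2,"gripper": -1},{"rx": 0,"ry": 0,"rz": 0,"dx": -16.9,"dy": -37,"dz": -18.2,"gripper": -1},{"rx": 0,"ry": 0,"rz": 0,"dx": -16.9,"dy": -37,"dz": -18.2,"gripper": -1},{"rx": 0,"ry": 0,"rz": 0,"dx": -16.9,"dy": -37,"dz": -18.2,"gripper": -1},{"rx": 0,"ry": 0,"rz": 0,"dx": -16.9,"dy": -37,"dz": -18.2,"gripper": -1},{"rx": 0,"ry": 0,"rz": 0,"dx": -16.9,"dy": -37,"dz": -18.2,"gripper": -1},{"rx": 0,"ry": 0,"rz": 0,"dx": -16.9,"dy": -37,"dz": -18.2,"gripper": -1},{"rx": 0,"ry": 0,"rz": 0,"dx": -16.9,"dy": -37,"dz": -18.2,"gripper": -1},{"rx": 0,"ry": 0,"rz": 0,"dx": -16.9,"dy": -37,"dz": -18.2,"gripper": -1},{"rx": 0,"ry": 0,"rz": 0,"dx": -16.9,"dy": -37,"dz": -18.2,"gripper": -1},{"rx": 0,"ry": 0,"rz": 0,"dx": 0,"dy": 0,"dz": 0,"gripper": -1}])

```text
clock: 7.7
tcp_pos: [0.4438, -0.4051, 0.1588]
orientation: [-0.792, -2.248, -0.329]
contact_force: [-0.4, 0.1, -2.2]
grip_width: 0.0553
gripper_force: 43.1
```

Run:
```python
from h import *
show()
Rn=ori(-38.5,45,1);print(Rn[:,1]);plan(Rn,[])
```

```text
{'clock': np.float64(7.7), 'joints': array([ 0.937,  0.955, -0.568,  1.173,  0.268,  1.897,  1.268]), 'tcp_pos': array([ 0.444, -0.405,  0.159]), 'orientation': array([-0.792, -2.248, -0.329]), 'contact_force': array([-0.436,  0.072, -2.175]), 'moment': array([-0.743, -0.893, -0.027]), 'gripper_force': np.float64(43.104), 'grip_width': np.float64(0.055)}
[0.62251464 0.78260816 0.        ]
rot deg [  0.1 -89.9  -0.4] shift []
```

Request:
step_arm(moves=[{"rx": 0,"ry": -10,"rz": 0,"dx": 0,"dy": 0,"dz": 0,"gripper": -1},{"rx": 0,"ry": -10,"rz": 0,"dx": 0,"dy": 0,"dz": 0,"gripper": -1},{"rx": 0,"ry": -10,"rz": 0,"dx": 0,"dy": 0,"dz": 0,"gripper": -1},{"rx": 0,"ry": -10,"rz": 0,"dx": 0,"dy": 0,"dz": 0,"gripper": -1},{"rx": 0,"ry": -10,"rz": 0,"dx": 0,"dy": 0,"dz": 0,"gripper": -1},{"rx": 0,"ry": -10,"rz": 0,"dx": 0,"dy": 0,"dz": 0,"gripper": -1},{"rx": 0,"ry": -10,"rz": 0,"dx": 0,"dy": 0,"dz": 0,"gripper": -1},{"rx": 0,"ry": -10,"rz": 0,"dx": 0,"dy": 0,"dz": 0,"gripper": -1},{"rx": 0,"ry": -10,"rz": 0,"dx": 0,"dy": 0,"dz": 0,"gripper": -1},{"rx": 0,"ry": 0,"rz": 0,"dx": 0,"dy": 0,"dz": 0,"gripper": -1},{"rx": 0,"ry": 0,"rz": 0,"dx": 0,"dy": 0,"dz": 0,"gripper": -1}])

```text
clock: 9.07
tcp_pos: [0.4374, -0.4231, 0.1607]
orientation: [0.897, 2.457, -0.326]
contact_force: [0.2, -0.8, -3.1]
grip_width: 0.0558
gripper_force: 43.7
```

Run:
```python
from h import *
show()
Rn=ori(-38.5,45,1);p=r.get_obs()["tcp_pos"]
plan(Rn,[[p[0],p[1],.033]])
a=r.grab_frame("side");cv2.imwrite("pics/s2.png",cv2.resize(a[40:240,250:530],None,fx=2.5,fy=2.5))
```

```text
{'clock': np.float64(9.075), 'joints': array([ 1.115,  0.307, -0.572,  2.19 ,  1.141,  0.289,  0.434]), 'tcp_pos': array([ 0.437, -0.423,  0.161]), 'orientation': array([ 0.897,  2.457, -0.326]), 'contact_force': array([ 0.167, -0.795, -3.052]), 'moment': array([ 0.615,  0.605, -0.014]), 'gripper_force': np.float64(43.719), 'grip_width': np.float64(0.056)}
rot deg [ -3.8 -12.9  -0.1] shift [[90.3, 0.0, 90.3]]
```

View pics/s2.png

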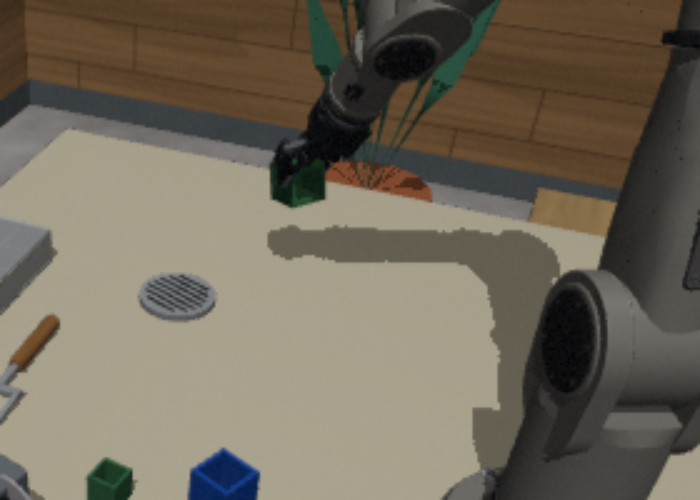

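The pot is held mouth toward the robot at crop (297,185). The wrist is near-straight and about 13° short, so I finish the turn slowly while moving outward.

Request:
step_arm(moves=[{"rx": 0,"ry": -1.3,"rz": 0,"dx": -8,"dy": 0,"dz": 8,"gripper": -1},{"rx": 0,"ry": -1.3,"rz": 0,"dx": -8,"dy": 0,"dz": 8,"gripper": -1},{"rx": 0,"ry": -1.3,"rz": 0,"dx": -8,"dy": 0,"dz": 8,"gripper": -1},{"rx": 0,"ry": -1.3,"rz": 0,"dx": -8,"dy": 0,"dz": 8,"gripper": -1},{"rx": -0.4,"ry": -1.3,"rz": 0,"dx": -8,"dy": 0,"dz": 8,"gripper": -1},{"rx": -0.4,"ry": -1.3,"rz": 0,"dx": -8,"dy": 0,"dz": 8,"gripper": -1},{"rx": -0.5,"ry": -1.3,"rz": 0,"dx": -8,"dy": 0,"dz": 8,"gripper": -1},{"rx": -0.5,"ry": -1.3,"rz": 0,"dx": -8,"dy": 0,"dz": 8,"gripper": -1},{"rx": -0.5,"ry": -1.3,"rz": 0,"dx": 0,"dy": 0,"dz": 0,"gripper": -1},{"rx": -0.5,"ry": -1.2,"rz": 0,"dx": 0,"dy": 0,"dz": 0,"gripper": -1}])

```text
clock: 10.38
tcp_pos: [0.5047, -0.4833, 0.1477]
orientation: [0.792, 2.248, -0.347]
contact_force: [0.0, 0.2, -2.9]
grip_width: 0.0555
gripper_force: 43.8
```

Run:
```python
from h import *
show()
Rn=ori(-38.5,45,1);p=r.get_obs()["tcp_pos"]
plan(Rn,[[p[0],p[1],.033]])
```

```text
{'clock': np.float64(10.375), 'joints': array([ 1.26 ,  0.511, -0.722,  2.145,  2.211,  0.371, -0.48 ]), 'tcp_pos': array([ 0.505, -0.483,  0.148]), 'orientation': array([ 0.792,  2.248, -0.347]), 'contact_force': array([ 0.011,  0.18 , -2.85 ]), 'moment': array([ 0.723,  0.948, -0.012]), 'gripper_force': np.float64(43.76), 'grip_width': np.float64(0.056)}
rot deg [-1.1  0.   0.1] shift [[81.1, 0.0, 81.1]]
```

Request:
step_arm(moves=[{"rx": -0.5,"ry": 0,"rz": 0,"dx": 15,"dy": 0,"dz": 15,"gripper": -1},{"rx": -0.5,"ry": 0,"rz": 0,"dx": 20,"dy": 0,"dz": 20,"gripper": -1},{"rx": 0,"ry": 0,"rz": 0,"dx": 20,"dy": 0,"dz": 20,"gripper": -1},{"rx": 0,"ry": 0,"rz": 0,"dx": 15,"dy": 0,"dz": 15,"gripper": -1},{"rx": 0,"ry": 0,"rz": 0,"dx": 6,"dy": 0,"dz": 6,"gripper": -1},{"rx": 0,"ry": 0,"rz": 0,"dx": 0,"dy": 0,"dz": 0,"gripper": -1},{"rx": 0,"ry": 0,"rz": 0,"dx": 0,"dy": 0,"dz": 0,"gripper": -1}])

```text
clock: 11.25
tcp_pos: [0.5046, -0.4842, 0.0414]
orientation: [0.781, 2.247, -0.329]
contact_force: [0.6, 0.4, -3.4]
grip_width: 0.0553
gripper_force: 43.7
```

Run:
```python
from h import *
show()
plan(ori(-38.5,45,1),[])
```

```text
{'clock': np.float64(11.25), 'joints': array([ 1.318,  0.785, -0.792,  2.16 ,  2.478,  0.589, -0.585]), 'tcp_pos': array([ 0.505, -0.484,  0.041]), 'orientation': array([ 0.781,  2.247, -0.329]), 'contact_force': array([ 0.608,  0.386, -3.45 ]), 'moment': array([ 0.727,  0.93 , -0.01 ]), 'gripper_force': np.float64(43.666), 'grip_width': np.float64(0.055)}
rot deg [-0.1  0.1  0.2] shift []
```

Descend about 10 mm more, slowly, watching the force.

Request:
step_arm(moves=[{"rx": 0,"ry": 0,"rz": 0,"dx": 3,"dy": 0,"dz": 3,"gripper": -1},{"rx": 0,"ry": 0,"rz": 0,"dx": 2,"dy": 0,"dz": 2,"gripper": -1},{"rx": 0,"ry": 0,"rz": 0,"dx": 1,"dy": 0,"dz": 1,"gripper": -1},{"rx": 0,"ry": 0,"rz": 0,"dx": 0.5,"dy": 0,"dz": 0.5,"gripper": -1},{"rx": 0,"ry": 0,"rz": 0,"dx": 0,"dy": 0,"dz": 0,"gripper": -1}])

```text
clock: 11.88
tcp_pos: [0.5041, -0.4837, 0.0311]
orientation: [0.782, 2.248, -0.328]
contact_force: [0.0, -0.5, -1.9]
grip_width: 0.0554
gripper_force: 43.9
```

Request:
step_arm(moves=[{"rx": 0,"ry": 0,"rz": 0,"dx": 0.5,"dy": 0,"dz": 0.5,"gripper": -1},{"rx": 0,"ry": 0,"rz": 0,"dx": 0,"dy": 0,"dz": 0,"gripper": -1}])

```text
clock: 12.12
tcp_pos: [0.5043, -0.4838, 0.0309]
orientation: [0.781, 2.247, -0.329]
contact_force: [-2.1, 1.8, 2.6]
grip_width: 0.0553
gripper_force: 44.3
```

Request:
step_arm(moves=[{"rx": 0,"ry": 0,"rz": 0,"dx": 0,"dy": 0,"dz": 0,"gripper": 0.4},{"rx": 0,"ry": 0,"rz": 0,"dx": 0,"dy": 0,"dz": 0,"gripper": 0.7},{"rx": 0,"ry": 0,"rz": 0,"dx": 0,"dy": 0,"dz": 0,"gripper": 1},{"rx": 0,"ry": 0,"rz": 0,"dx": 0,"dy": 0,"dz": 0,"gripper": 1},{"rx": 0,"ry": 0,"rz": 0,"dx": 0,"dy": 0,"dz": -10,"gripper": 1},{"rx": 0,"ry": 0,"rz": 0,"dx": 0,"dy": 0,"dz": -25,"gripper": 1},{"rx": 0,"ry": 0,"rz": 0,"dx": 0,"dy": 0,"dz": -35,"gripper": 1},{"rx": 0,"ry": 0,"rz": 0,"dx": -30,"dy": 0,"dz": -30,"gripper": 1},{"rx": 0,"ry": 0,"rz": 0,"dx": -30,"dy": 0,"dz": -30,"gripper": 1},{"rx": 0,"ry": 8,"rz": 0,"dx": 0,"dy": 0,"dz": 0,"gripper": 1},{"rx": 0,"ry": 8,"rz": 0,"dx": 0,"dy": 0,"dz": 0,"gripper": 1},{"rx": 0,"ry": 8,"rz": 0,"dx": 0,"dy": 0,"dz": 0,"gripper": 1},{"rx": 0,"ry": 8,"rz": 0,"dx": 0,"dy": 0,"dz": 0,"gripper": 1},{"rx": 0,"ry": 8,"rz": 0,"dx": 0,"dy": 0,"dz": 0,"gripper": 1},{"rx": 0,"ry": 8,"rz": 0,"dx": 0,"dy": 0,"dz": 0,"gripper": 1},{"rx": 0,"ry": 8,"rz": 0,"dx": 0,"dy": 0,"dz": 0,"gripper": 1},{"rx": 0,"ry": 8,"rz": 0,"dx": 0,"dy": 0,"dz": 0,"gripper": 1},{"rx": 0,"ry": 8,"rz": 0,"dx": 0,"dy": 0,"dz": 0,"gripper": 1},{"rx": 0,"ry": 8,"rz": 0,"dx": 0,"dy": 0,"dz": 0,"gripper": 1},{"rx": 0,"ry": 0,"rz": 0,"dx": 0,"dy": 0,"dz": 0,"gripper": 1}])

```text
clock: 14.62
tcp_pos: [0.4412, -0.4751, 0.1485]
orientation: [-1.035, -2.689, -0.007]
contact_force: [-0.2, -0.2, 0.1]
grip_width: 0.0854
gripper_force: 0.0
```

```bash
cat > g.py <<'E'
from h import *
show()
a=r.grab_frame("top");ct=cam("top")
m=cv2.inRange(cv2.cvtColor(a,cv2.COLOR_BGR2HSV),(45,80,20),(90,255,255))
n,l,s,cc=cv2.connectedComponentsWithStats(m)
for i in range(1,n):
    if s[i,4]>60:
        w=np.array([onz(ct,q,0.056)[:2] for q in np.argwhere(l==i)[:,::-1]],np.float32)
        print("green",s[i],cc[i].round(1),cv2.minAreaRect(w))
cv2.imwrite("pics/t2.png",a)
E
python3 g.py
python3 - <<'E'
from h import *
Rn=ori(141.5,35,-1); z=Rn[:,2]; pot=np.array([.5062,-.4855,.029]); g=pot-.003*z
plan(Rn,[g-.12*z,g])
E
```

```text
{'clock': np.float64(14.625), 'joints': array([ 1.124,  0.747, -0.705,  1.458,  0.495,  1.384,  1.17 ]), 'tcp_pos': array([ 0.441, -0.475,  0.149]), 'orientation': array([-1.035, -2.689, -0.007]), 'contact_force': array([-0.239, -0.237,  0.117]), 'moment': array([-0.117, -0.235, -0.005]), 'gripper_force': np.float64(0.0), 'grip_width': np.float64(0.085)}
green [489 189  32  32 643] [505.5 205. ] ((0.5013036727905273, -0.47541356086730957), (0.06703169643878937, 0.0770467072725296), 52.79928970336914)
green [258 213  16  16 215] [265.2 220.4] ((0.47456589341163635, 0.14080001413822174), (0.03803650289773941, 0.03821158409118652), 88.78949737548828)
rot deg [-3.4 20.9 -4.8] shift [[-116.4, 32.2, -57.9], [-0.0, 0.0, 120.0]]
```

Request:
step_arm(moves=[{"rx": -1.1,"ry": 7,"rz": -1.6,"dx": 0,"dy": 0,"dz": 0,"gripper": 1},{"rx": -1.1,"ry": 7,"rz": -1.6,"dx": 0,"dy": 0,"dz": 0,"gripper": 1},{"rx": -1.2,"ry": 6.9,"rz": -1.6,"dx": 0,"dy": 0,"dz": 0,"gripper": 1},{"rx": 0,"ry": 0,"rz": 0,"dx": -29,"dy": 8,"dz": -14.5,"gripper": 1},{"rx": 0,"ry": 0,"rz": 0,"dx": -29,"dy": 8,"dz": -14.5,"gripper": 1},{"rx": 0,"ry": 0,"rz": 0,"dx": -29,"dy": 8,"dz": -14.5,"gripper": 1},{"rx": 0,"ry": 0,"rz": 0,"dx": -29,"dy": 8,"dz": -14.5,"gripper": 1},{"rx": 0,"ry": 0,"rz": 0,"dx": 0,"dy": 0,"dz": 0,"gripper": 1},{"rx": 0,"ry": 0,"rz": 0,"dx": 0,"dy": 0,"dz": 0,"gripper": 1}])

```text
clock: 15.8
tcp_pos: [0.5364, -0.5189, 0.1246]
orientation: [-0.845, -2.389, -0.282]
contact_force: [-0.3, 0.7, 1.0]
grip_width: 0.0854
gripper_force: 0.0
```

Run:
```python
from h import *
show()
Rn=ori(141.5,35,-1); z=Rn[:,2]; pot=np.array([.5062,-.4855,.029]); g=pot-.003*z
plan(Rn,[g])
c=cam("wrist"); w=r.grab_frame("wrist")
a=np.radians(51.5);u=np.array([np.cos(a),np.sin(a),0]);v=np.array([-u[1],u[0],0])
P=np.array([[*pot[:2],zz]+.028*i*u+.030*j*v for zz in(0,.056) for i,j in((1,1),(1,-1),(-1,-1),(-1,1))])
q=proj(c,P)
for k in(q[:4],q[4:]): cv2.polylines(w,[k.round().astype(int)],True,(0,0,255),1)
cv2.imwrite("pics/w3.png",w)
```

```text
{'clock': np.float64(15.8), 'joints': array([ 0.714,  1.113, -0.083,  0.748,  0.058,  1.914,  1.545]), 'tcp_pos': array([ 0.536, -0.519,  0.125]), 'orientation': array([-0.845, -2.389, -0.282]), 'contact_force': array([-0.26 ,  0.732,  1.008]), 'moment': array([-0.454, -0.457, -0.017]), 'gripper_force': np.float64(0.0), 'grip_width': np.float64(0.085)}
rot deg [ 0.5 -1.2 -0.3] shift [[-18.4, 7.3, 100.8]]
```

View pics/w3.png

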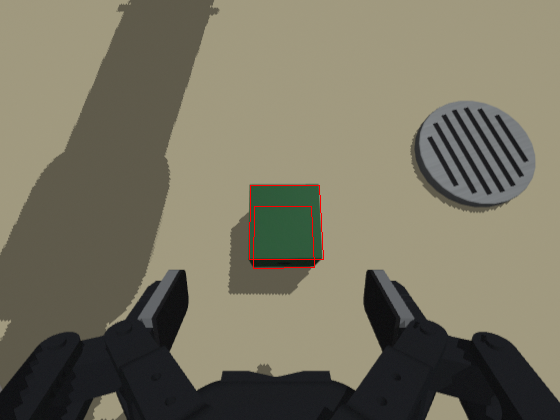

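The drawn box matches the lying pot at (286,222). The grille is centred near (475,153).

Run:
```python
from h import *
def fit(img,c,roi):
    x0,y0,x1,y1=roi
    h=cv2.cvtColor(img,cv2.COLOR_BGR2HSV); m=np.zeros(h.shape[:2],np.uint8)
    m[y0:y1,x0:x1]=cv2.inRange(h,(90,20,80),(130,110,255))[y0:y1,x0:x1]
    m=cv2.morphologyEx(m,cv2.MORPH_CLOSE,np.ones((7,7)))
    k=max(cv2.findContours(m,0,1)[0],key=cv2.contourArea)
    w=np.array([onz(c,p[0],.012)[:2]*1000 for p in k],np.float32)
    print(cv2.boundingRect(k),cv2.fitEllipse(w),cv2.minEnclosingCircle(w))
fit(cv2.imread("pics/top.png"),cam("top"),(395,155,455,220))
w=r.grab_frame("wrist");print(w[110,490],w[200,475])
fit(w,cam("wrist"),(400,90,545,220))
```

```text
Traceback (most recent call last):
ValueError: max() iterable argument is empty
```

Request:
step_arm(moves=[{"rx": 0,"ry": -1.2,"rz": 0,"dx": -6,"dy": 7.3,"dz": 15,"gripper": 1},{"rx": 0,"ry": 0,"rz": 0,"dx": -6,"dy": 0,"dz": 25,"gripper": 1},{"rx": 0,"ry": 0,"rz": 0,"dx": -6,"dy": 0,"dz": 25,"gripper": 1},{"rx": 0,"ry": 0,"rz": 0,"dx": 0,"dy": 0,"dz": 20,"gripper": 1},{"rx": 0,"ry": 0,"rz": 0,"dx": 0,"dy": 0,"dz": 12,"gripper": 1},{"rx": 0,"ry": 0,"rz": 0,"dx": 0,"dy": 0,"dz": 0,"gripper": 1},{"rx": 0,"ry": 0,"rz": 0,"dx": 0,"dy": 0,"dz": 0,"gripper": 1}])

```text
clock: 16.73
tcp_pos: [0.5101, -0.4881, 0.0353]
orientation: [-0.853, -2.409, -0.273]
contact_force: [-0.7, -0.3, 0.3]
grip_width: 0.0853
gripper_force: 0.0
```

Run:
```python
from h import *
show()
Rn=ori(141.5,35,-1); z=Rn[:,2]; pot=np.array([.5062,-.4855,.029]); g=pot-.003*z
plan(Rn,[g])
```

```text
{'clock': np.float64(16.725), 'joints': array([ 0.72 ,  1.091, -0.095,  0.99 ,  0.063,  1.672,  1.526]), 'tcp_pos': array([ 0.51 , -0.488,  0.035]), 'orientation': array([-0.853, -2.409, -0.273]), 'contact_force': array([-0.709, -0.277,  0.261]), 'moment': array([-0.345, -0.469, -0.051]), 'gripper_force': np.float64(0.0), 'grip_width': np.float64(0.085)}
rot deg [ 0.5  0.1 -0.3] shift [[0.2, -0.4, 4.8]]
```

Request:
step_arm(moves=[{"rx": 0,"ry": 0,"rz": 0,"dx": 0,"dy": 0,"dz": 4,"gripper": 1},{"rx": 0,"ry": 0,"rz": 0,"dx": 0,"dy": 0,"dz": 0,"gripper": 0.5},{"rx": 0,"ry": 0,"rz": 0,"dx": 0,"dy": 0,"dz": 0,"gripper": 0.2},{"rx": 0,"ry": 0,"rz": 0,"dx": 0,"dy": 0,"dz": 0,"gripper": -0.2},{"rx": 0,"ry": 0,"rz": 0,"dx": 0,"dy": 0,"dz": 0,"gripper": -1},{"rx": 0,"ry": 0,"rz": 0,"dx": 0,"dy": 0,"dz": 0,"gripper": -1},{"rx": 0,"ry": 0,"rz": 0,"dx": 0,"dy": 0,"dz": 0,"gripper": -1}])

```text
clock: 17.6
tcp_pos: [0.5078, -0.4864, 0.0311]
orientation: [-0.853, -2.408, -0.273]
contact_force: [1.3, -1.7, 1.4]
grip_width: 0.0555
gripper_force: 44.1
```

Run:
```python
from h import *
show()
o=r.get_obs();p=o["tcp_pos"];R0=R.from_rotvec(o["orientation"]).as_matrix()
print(1e3*R0.T@(np.array([.5062,-.4855,.028])-p))
a=cv2.imread("pics/top.png");h=cv2.cvtColor(a,cv2.COLOR_BGR2HSV)
print(h[187,400:450:3].tolist())
plan(None,[p+[0,0,.11],[.50,-.34,.15]])
```

```text
{'clock': np.float64(17.6), 'joints': array([ 0.72 ,  1.091, -0.094,  1.001,  0.063,  1.663,  1.526]), 'tcp_pos': array([ 0.508, -0.486,  0.031]), 'orientation': array([-0.853, -2.408, -0.273]), 'contact_force': array([ 1.276, -1.689,  1.374]), 'moment': array([-0.546, -0.563, -0.005]), 'gripper_force': np.float64(44.088), 'grip_width': np.float64(0.056)}
[-0.32933092 -0.3464095   3.59885555]
[[25, 56, 155], [90, 3, 100], [108, 11, 118], [120, 11, 48], [108, 11, 113], [110, 10, 74], [98, 11, 92], [114, 12, 103], [110, 14, 55], [105, 13, 118], [110, 16, 48], [108, 12, 108], [113, 12, 84], [110, 10, 78], [108, 12, 107], [108, 11, 111], [25, 57, 153]]
rot deg [0. 0. 0.] shift [[63.0, 0.3, -90.2], [85.5, 108.7, 49.3]]
```

Run:
```python
from h import *
a=cv2.imread("pics/top.png");c=cam("top");h=cv2.cvtColor(a,cv2.COLOR_BGR2HSV)
m=np.zeros(h.shape[:2],np.uint8);m[155:220,390:460]=cv2.inRange(h,(0,0,0),(180,32,255))[155:220,390:460]
k=max(cv2.findContours(m,0,1)[0],key=cv2.contourArea)
w=np.array([onz(c,p[0],.012)[:2]*1000 for p in k],np.float32)
print(cv2.boundingRect(k),cv2.fitEllipse(w),cv2.minEnclosingCircle(w))
p=r.get_obs()["tcp_pos"]
plan(None,[p+[0,0,.05],[.53,-.33,.17]])
```

```text
(403, 166, 44, 43) ((560.66162109375, -281.364990234375), (113.2962875366211, 115.38887786865234), 21.018768310546875) ((560.3822631835938, -281.51934814453125), 58.64777755737305)
rot deg [0. 0. 0.] shift [[28.6, 0.2, -41.0], [117.3, 135.7, -25.9]]
```

Request:
step_arm(moves=[{"rx": 0,"ry": 0,"rz": 0,"dx": 5,"dy": 0,"dz": -7,"gripper": -1},{"rx": 0,"ry": 0,"rz": 0,"dx": 12,"dy": 0,"dz": -17,"gripper": -1},{"rx": 0,"ry": 0,"rz": 0,"dx": 12,"dy": 0,"dz": -17,"gripper": -1},{"rx": 0,"ry": 0,"rz": 0,"dx": 23.4,"dy": 27.1,"dz": -5.2,"gripper": -1},{"rx": 0,"ry": 0,"rz": 0,"dx": 23.4,"dy": 27.1,"dz": -5.2,"gripper": -1},{"rx": 0,"ry": 0,"rz": 0,"dx": 23.4,"dy": 27.1,"dz": -5.2,"gripper": -1},{"rx": 0,"ry": 0,"rz": 0,"dx": 23.4,"dy": 27.1,"dz": -5.2,"gripper": -1},{"rx": 0,"ry": 0,"rz": 0,"dx": 23.4,"dy": 27.1,"dz": -5.2,"gripper": -1},{"rx": 0,"ry": -8,"rz": 0,"dx": 0,"dy": 0,"dz": 0,"gripper": -1},{"rx": 0,"ry": -8,"rz": 0,"dx": 0,"dy": 0,"dz": 0,"gripper": -1},{"rx": 0,"ry": -8,"rz": 0,"dx": 0,"dy": 0,"dz": 0,"gripper": -1},{"rx": 0,"ry": -8,"rz": 0,"dx": 0,"dy": 0,"dz": 0,"gripper": -1},{"rx": 0,"ry": -6,"rz": 0,"dx": 0,"dy": 0,"dz": 0,"gripper": -1},{"rx": 0,"ry": -6,"rz": 0,"dx": 0,"dy": 0,"dz": 0,"gripper": -1},{"rx": 0,"ry": -6,"rz": 0,"dx": 0,"dy": 0,"dz": 0,"gripper": -1},{"rx": 0,"ry": -5,"rz": 0,"dx": 0,"dy": 0,"dz": 0,"gripper": -1},{"rx": 0,"ry": -5,"rz": 0,"dx": 0,"dy": 0,"dz": 0,"gripper": -1},{"rx": 0,"ry": 0,"rz": 0,"dx": 0,"dy": 0,"dz": 0,"gripper": -1},{"rx": 0,"ry": 0,"rz": 0,"dx": 0,"dy": 0,"dz": 0,"gripper": -1}])

```text
clock: 19.98
tcp_pos: [0.5303, -0.3305, 0.1712]
orientation: [0.912, 2.565, -0.198]
contact_force: [0.5, 0.0, -1.5]
grip_width: 0.0553
gripper_force: 43.6
```

Run:
```python
from h import *
show()
plan(ori(-38.5,55,1),[])
```

```text
{'clock': np.float64(19.975), 'joints': array([ 0.429,  0.286, -0.039,  2.08 ,  0.357,  0.377,  0.975]), 'tcp_pos': array([ 0.53 , -0.331,  0.171]), 'orientation': array([ 0.912,  2.565, -0.198]), 'contact_force': array([ 0.517,  0.037, -1.511]), 'moment': array([0.438, 0.53 , 0.044]), 'gripper_force': np.float64(43.579), 'grip_width': np.float64(0.055)}
rot deg [ -0.2 -30.   -0.6] shift []
```

Request:
step_arm(moves=[{"rx": 0,"ry": -2.5,"rz": 0,"dx": 0,"dy": 0,"dz": 0,"gripper": -1},{"rx": 0,"ry": -2.5,"rz": 0,"dx": 0,"dy": 0,"dz": 0,"gripper": -1},{"rx": 0,"ry": -2,"rz": 0,"dx": 0,"dy": 0,"dz": 0,"gripper": -1},{"rx": 0,"ry": -2,"rz": 0,"dx": 0,"dy": 0,"dz": 0,"gripper": -1},{"rx": 0,"ry": -2,"rz": 0,"dx": 0,"dy": 0,"dz": 0,"gripper": -1},{"rx": 0,"ry": -2,"rz": 0,"dx": 0,"dy": 0,"dz": 0,"gripper": -1},{"rx": 0,"ry": -2,"rz": 0,"dx": 0,"dy": 0,"dz": 0,"gripper": -1},{"rx": 0,"ry": -2,"rz": 0,"dx": 0,"dy": 0,"dz": 0,"gripper": -1},{"rx": 0,"ry": -2,"rz": 0,"dx": 0,"dy": 0,"dz": 0,"gripper": -1},{"rx": 0,"ry": -2,"rz": 0,"dx": 0,"dy": 0,"dz": 0,"gripper": -1},{"rx": 0,"ry": -3,"rz": 0,"dx": 0,"dy": 0,"dz": 0,"gripper": -1},{"rx": 0,"ry": -3,"rz": 0,"dx": 0,"dy": 0,"dz": 0,"gripper": -1},{"rx": 0,"ry": -3,"rz": 0,"dx": 0,"dy": 0,"dz": 0,"gripper": -1},{"rx": 0,"ry": 0,"rz": 0,"dx": 0,"dy": 0,"dz": 0,"gripper": -1},{"rx": 0,"ry": 0,"rz": 0,"dx": 0,"dy": 0,"dz": 0,"gripper": -1}])

```text
clock: 21.85
tcp_pos: [0.5293, -0.3324, 0.1703]
orientation: [0.75, 2.101, -0.381]
contact_force: [-0.2, 0.1, -2.1]
grip_width: 0.0555
gripper_force: 43.6
```

```bash
cat > pl.py <<'E'
from h import *
show()
Rn=ori(-38.5,55,1);g=np.array([.5605,-.2815,.042])-Rn@(np.array([.3,-.0,3.6])*1e-3)
# in-hand offset: tool frame unchanged by the turn
plan(Rn,[g+[0,0,.06],g+[0,0,.008],g])
print(g)
E
python3 pl.py
```

```text
{'clock': np.float64(21.85), 'joints': array([ 0.554,  0.339, -0.289,  2.399,  2.449,  0.626, -1.148]), 'tcp_pos': array([ 0.529, -0.332,  0.17 ]), 'orientation': array([ 0.75 ,  2.101, -0.381]), 'contact_force': array([-0.167,  0.078, -2.077]), 'moment': array([ 0.827,  1.015, -0.006]), 'gripper_force': np.float64(43.575), 'grip_width': np.float64(0.056)}
rot deg [-0.7 -1.3 -0.4] shift [[59.8, 59.2, 29.6], [42.6, 0.0, 29.8], [6.6, 0.0, 4.6]]
[ 0.5583268  -0.27977136  0.04431062]
```

Request:
step_arm(moves=[{"rx": -0.7,"ry": -1.3,"rz": -0.4,"dx": 0,"dy": 20,"dz": 0,"gripper": -1},{"rx": 0,"ry": 0,"rz": 0,"dx": 20,"dy": 20,"dz": 10,"gripper": -1},{"rx": 0,"ry": 0,"rz": 0,"dx": 20,"dy": 19,"dz": 10,"gripper": -1},{"rx": 0,"ry": 0,"rz": 0,"dx": 20,"dy": 0,"dz": 10,"gripper": -1},{"rx": 0,"ry": 0,"rz": 0,"dx": 0,"dy": 0,"dz": 0,"gripper": -1},{"rx": 0,"ry": 0,"rz": 0,"dx": 0,"dy": 0,"dz": 0,"gripper": -1}])

```text
clock: 22.6
tcp_pos: [0.5583, -0.2801, 0.1043]
orientation: [0.727, 2.082, -0.379]
contact_force: [0.3, 0.3, -2.3]
grip_width: 0.0555
gripper_force: 43.5
```

```bash
python3 pl.py
python3 - <<'E'
from h import *
a=r.grab_frame("side");cv2.imwrite("pics/s3.png",cv2.resize(a[60:220,260:440],None,fx=4,fy=3.75))
E
```

```text
{'clock': np.float64(22.6), 'joints': array([ 0.45 ,  0.539, -0.355,  2.41 ,  2.423,  0.887, -1.228]), 'tcp_pos': array([ 0.558, -0.28 ,  0.104]), 'orientation': array([ 0.727,  2.082, -0.379]), 'contact_force': array([ 0.325,  0.323, -2.34 ]), 'moment': array([0.777, 1.062, 0.024]), 'gripper_force': np.float64(43.517), 'grip_width': np.float64(0.056)}
rot deg [-0.   0.1 -0. ] shift [[0.1, 0.3, -0.2], [42.6, 0.0, 29.8], [6.6, 0.0, 4.6]]
[ 0.5583268  -0.27977136  0.04431062]
```

View pics/s3.png

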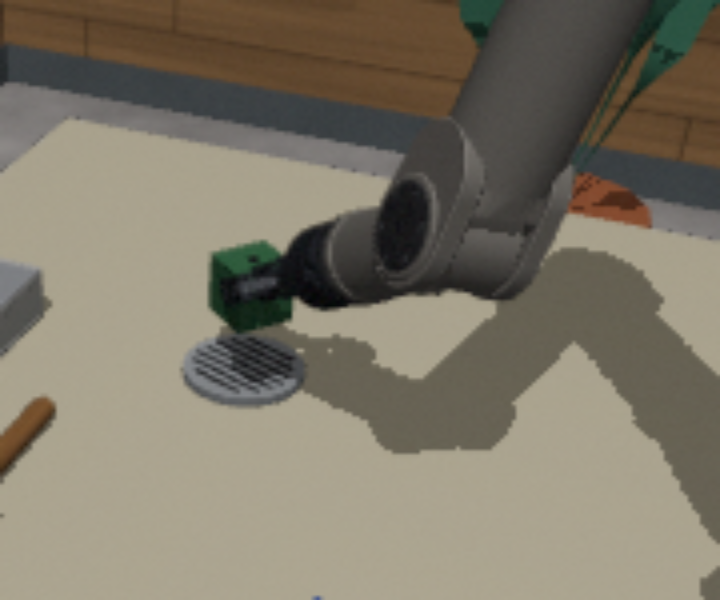

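The picture shows the pot mouth-down (drain hole up, crop (250,258)) right above the grille (crop (243,370)). Next is lowering.

Request:
step_arm(moves=[{"rx": 0,"ry": 0,"rz": 0,"dx": 12,"dy": 0,"dz": 8.4,"gripper": -1},{"rx": 0,"ry": 0,"rz": 0,"dx": 16,"dy": 0,"dz": 11.2,"gripper": -1},{"rx": 0,"ry": 0,"rz": 0,"dx": 12,"dy": 0,"dz": 8.4,"gripper": -1},{"rx": 0,"ry": 0,"rz": 0,"dx": 2.5,"dy": 0,"dz": 1.8,"gripper": -1},{"rx": 0,"ry": 0,"rz": 0,"dx": 0,"dy": 0,"dz": 0,"gripper": -1},{"rx": 0,"ry": 0,"rz": 0,"dx": 2.5,"dy": 0,"dz": 1.8,"gripper": -1},{"rx": 0,"ry": 0,"rz": 0,"dx": 1.6,"dy": 0,"dz": 1.2,"gripper": -1},{"rx": 0,"ry": 0,"rz": 0,"dx": 0,"dy": 0,"dz": 0,"gripper": -1}])

```text
clock: 23.65
tcp_pos: [0.5578, -0.2794, 0.0462]
orientation: [0.727, 2.084, -0.378]
contact_force: [-0.5, 1.0, -2.9]
grip_width: 0.0554
gripper_force: 43.5
```

```bash
python3 pl.py
```

```text
{'clock': np.float64(23.65), 'joints': array([ 0.452,  0.7  , -0.355,  2.403,  2.504,  1.022, -1.298]), 'tcp_pos': array([ 0.558, -0.279,  0.046]), 'orientation': array([ 0.727,  2.084, -0.378]), 'contact_force': array([-0.477,  0.952, -2.904]), 'moment': array([0.777, 1.058, 0.039]), 'gripper_force': np.float64(43.523), 'grip_width': np.float64(0.055)}
rot deg [ 0. -0.  0.] shift [[-48.0, 0.0, -32.8], [42.6, 0.0, 29.8], [6.6, 0.0, 4.6]]
[ 0.5583268  -0.27977136  0.04431062]
```

Request:
step_arm(moves=[{"rx": 0,"ry": 0,"rz": 0,"dx": 0.8,"dy": 0,"dz": 0.6,"gripper": -1},{"rx": 0,"ry": 0,"rz": 0,"dx": 0.8,"dy": 0,"dz": 0.6,"gripper": -1},{"rx": 0,"ry": 0,"rz": 0,"dx": 0,"dy": 0,"dz": 0,"gripper": -1}])

```text
clock: 24.02
tcp_pos: [0.558, -0.2795, 0.045]
orientation: [0.726, 2.082, -0.379]
contact_force: [-2.6, 2.5, 4.8]
grip_width: 0.0556
gripper_force: 44.4
```

Request:
step_arm(moves=[{"rx": 0,"ry": 0,"rz": 0,"dx": 0.4,"dy": 0,"dz": 0.3,"gripper": -1},{"rx": 0,"ry": 0,"rz": 0,"dx": 0,"dy": 0,"dz": 0,"gripper": -1}])

```text
clock: 24.28
tcp_pos: [0.558, -0.2795, 0.0449]
orientation: [0.726, 2.082, -0.379]
contact_force: [-6.1, 3.3, 9.1]
grip_width: 0.0553
gripper_force: 45.1
```

Request:
step_arm(moves=[{"rx": 0,"ry": 0,"rz": 0,"dx": -0.3,"dy": 0,"dz": -0.2,"gripper": -0.2},{"rx": 0,"ry": 0,"rz": 0,"dx": 0,"dy": 0,"dz": 0,"gripper": 0.4},{"rx": 0,"ry": 0,"rz": 0,"dx": 0,"dy": 0,"dz": 0,"gripper": 0.8},{"rx": 0,"ry": 0,"rz": 0,"dx": 0,"dy": 0,"dz": 0,"gripper": 1},{"rx": 0,"ry": 0,"rz": 0,"dx": 0,"dy": 0,"dz": 0,"gripper": 1},{"rx": 0,"ry": 0,"rz": 0,"dx": 0,"dy": 0,"dz": -10,"gripper": 1},{"rx": 0,"ry": 0,"rz": 0,"dx": -4,"dy": 0,"dz": -25,"gripper": 1},{"rx": 0,"ry": 0,"rz": 0,"dx": -8,"dy": 0,"dz": -25,"gripper": 1},{"rx": 0,"ry": 0,"rz": 0,"dx": -25,"dy": 0,"dz": -18,"gripper": 1},{"rx": 0,"ry": 0,"rz": 0,"dx": -25,"dy": 0,"dz": -10,"gripper": 1},{"rx": 0,"ry": 0,"rz": 0,"dx": -25,"dy": 0,"dz": -10,"gripper": 1},{"rx": 0,"ry": 0,"rz": 0,"dx": 0,"dy": 0,"dz": 0,"gripper": 1}])

```text
clock: 25.78
tcp_pos: [0.5497, -0.2574, 0.1285]
orientation: [0.694, 2.118, -0.376]
contact_force: [-0.5, -0.2, -0.2]
grip_width: 0.0856
gripper_force: 0.0
```

Run:
```python
from h import *
show()
a=r.grab_frame("top");c=cam("top");b=r.grab_frame("side")
m=cv2.inRange(cv2.cvtColor(a,cv2.COLOR_BGR2HSV),(45,80,20),(90,255,255));cv2.imwrite("pics/t4.png",a)
n,l,s,cc=cv2.connectedComponentsWithStats(m)
for i in range(1,n):
    if s[i,4]>60:print(s[i],cc[i])
x=np.hstack([cv2.resize(a[130:250,360:480],(400,400)),cv2.resize(b[110:190,280:360],(400,400))]);
# predicted rim & top squares
cv2.imwrite("pics/c4.png",x)
```

```text
{'clock': np.float64(25.775), 'joints': array([ 0.992,  0.674, -1.054,  2.4  ,  2.215,  1.084, -0.77 ]), 'tcp_pos': array([ 0.55 , -0.257,  0.129]), 'orientation': array([ 0.694,  2.118, -0.376]), 'contact_force': array([-0.525, -0.213, -0.196]), 'moment': array([ 0.512,  0.67 , -0.033]), 'gripper_force': np.float64(0.0), 'grip_width': np.float64(0.086)}
[415 169  32  32 629] [430.08426073 184.99205087]
[258 213  16  16 215] [265.21860465 220.33488372]
```

View pics/c4.png

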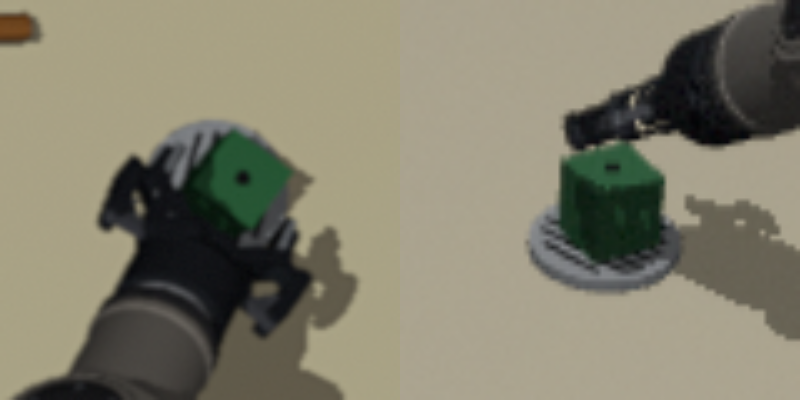

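Run:
```python
from h import *
c=cam("top");print(onz(c,(432.6,183.1),.072))
a=cv2.imread("pics/t4.png")
m=cv2.inRange(cv2.cvtColor(a,cv2.COLOR_BGR2HSV),(45,80,60),(90,255,255))[160:210,405:455]
k=max(cv2.findContours(m,0,1,offset=(405,160))[0],key=cv2.contourArea)
w=np.array([onz(c,p[0],.072)[:2]*1000 for p in k],np.float32);print(cv2.minAreaRect(w))
p=r.get_obs()["tcp_pos"];plan(None,[p+[0,0,.1]]);plan(ori(-38.5,0,1),[])
# dial: paddle pad dark blob & box top in top view (first image)
t=cv2.imread("pics/top.png");h=cv2.cvtColor(t,cv2.COLOR_BGR2HSV)
roi=np.zeros(h.shape[:2],np.uint8);roi[205:230,180:205]=255
m=cv2.inRange(h,(0,0,0),(180,255,40))&roi
k=max(cv2.findContours(m,0,1)[0],key=cv2.contourArea)
w=np.array([onz(c,q[0],.121)[:2]*1000 for q in k],np.float32);print("pad",cv2.boundingRect(k),cv2.minAreaRect(w),w.mean(0))
```

```text
[ 0.55890942 -0.28385667  0.072     ]
((559.2333374023438, -282.97607421875), (56.172630310058594, 55.91104507446289), 51.78322982788086)
rot deg [0. 0. 0.] shift [[-80.4, -1.9, -59.4]]
rot deg [-0.2 53.6  2.1] shift []
pad (186, 205, 16, 21) ((486.9305725097656, 307.8309631347656), (29.02556037902832, 50.12492752075195), 72.16434478759766) [485.42337 308.60138]
```

The pot stands at (0.559,-0.283), within about 2 mm of the grille centre. Next I raise the arm and unwind the wrist.

Request:
step_arm(moves=[{"rx": 0,"ry": 0,"rz": 0,"dx": -20,"dy": 0,"dz": -15,"gripper": 1},{"rx": 0,"ry": 0,"rz": 0,"dx": -20,"dy": 0,"dz": -15,"gripper": 1},{"rx": 0,"ry": 0,"rz": 0,"dx": -20,"dy": 0,"dz": -15,"gripper": 1},{"rx": 0,"ry": 0,"rz": 0,"dx": -20,"dy": 0,"dz": -15,"gripper": 1},{"rx": 0,"ry": 6,"rz": 0,"dx": 0,"dy": 0,"dz": 0,"gripper": 1},{"rx": 0,"ry": 6,"rz": 0,"dx": 0,"dy": 0,"dz": 0,"gripper": 0},{"rx": 0,"ry": 6,"rz": 0,"dx": 0,"dy": 0,"dz": 0,"gripper": -1},{"rx": 0,"ry": 6,"rz": 0,"dx": 0,"dy": 0,"dz": 0,"gripper": -1},{"rx": 0,"ry": 6,"rz": 0,"dx": 0,"dy": 0,"dz": 0,"gripper": -1},{"rx": 0,"ry": 6,"rz": 0,"dx": 0,"dy": 0,"dz": 0,"gripper": -1},{"rx": 0,"ry": 6,"rz": 0,"dx": 0,"dy": 0,"dz": 0,"gripper": -1},{"rx": 0,"ry": 6,"rz": 0,"dx": 0,"dy": 0,"dz": 0,"gripper": -1},{"rx": 0,"ry": 5,"rz": 0,"dx": 0,"dy": 0,"dz": 0,"gripper": -1},{"rx": 0,"ry": 0,"rz": 0,"dx": 0,"dy": 0,"dz": 0,"gripper": -1},{"rx": 0,"ry": 0,"rz": 0,"dx": 0,"dy": 0,"dz": 0,"gripper": -1}])

```text
clock: 27.75
tcp_pos: [0.5489, -0.2541, 0.225]
orientation: [0.988, 2.979, -0.033]
contact_force: [-0.4, 0.7, 0.6]
grip_width: 0.0
gripper_force: 0.0
```

```bash
cat > d.py <<'E'
from h import *
show()
c=cam("top");a=np.radians(-14);xi=np.array([np.cos(a),np.sin(a),0]);yh=np.array([-xi[1],xi[0],0])
pad=onz(c,(192.9,219.4),.121);hinge=pad+.063*xi;hinge[2]=.085
Rn=ori(-14,20,1);z=Rn[:,2]
def tip(d,gap): # tip point over pad top centre at dial angle d
    s=.45-d; n=xi*-(-np.sin(s))+np.array([0,0,np.cos(s)]); return hinge-xi*(.072*np.cos(s)-0.005*np.sin(s)*0)+np.array([0,0,.072*np.sin(s)+.005])+0*n
E
cat > d1.py <<'E'
from d import *
print(pad,hinge)
plan(Rn,[np.array([pad[0],pad[1],.21])-.022*z])
plan(ori(-38.5,0,1),[[.5,0,.26]])
E
python3 d1.py
```

```text
{'clock': np.float64(27.75), 'joints': array([ 1.133,  0.646, -1.189,  1.684,  0.649,  1.26 ,  0.728]), 'tcp_pos': array([ 0.549, -0.254,  0.225]), 'orientation': array([ 0.988,  2.979, -0.033]), 'contact_force': array([-0.416,  0.669,  0.605]), 'moment': array([ 0.05 , -0.02 ,  0.056]), 'gripper_force': np.float64(0.0), 'grip_width': np.float64(0.0)}
[0.47381205 0.31117105 0.121     ] [0.53494068 0.29592997 0.085     ]
rot deg [ -5.1 -19.4 -22.3] shift [[202.1, 530.3, -79.6]]
rot deg [-1.1  0.5  1.8] shift [[196.5, 168.4, -35.0]]
```

Request:
step_arm(moves=[{"rx": -1.3,"ry": -4.9,"rz": -5.6,"dx": 0,"dy": 0,"dz": 0,"gripper": -1},{"rx": -1.3,"ry": -4.9,"rz": -5.6,"dx": 0,"dy": 0,"dz": 0,"gripper": -1},{"rx": -1.3,"ry": -4.8,"rz": -5.6,"dx": 0,"dy": 0,"dz": 0,"gripper": -1},{"rx": -1.2,"ry": -4.8,"rz": -5.5,"dx": 0,"dy": 0,"dz": 0,"gripper": -1},{"rx": 0,"ry": 0,"rz": 0,"dx": 16.8,"dy": 44.2,"dz": -6.6,"gripper": -1},{"rx": 0,"ry": 0,"rz": 0,"dx": 16.8,"dy": 44.2,"dz": -6.6,"gripper": -1},{"rx": 0,"ry": 0,"rz": 0,"dx": 16.8,"dy": 44.2,"dz": -6.6,"gripper": -1},{"rx": 0,"ry": 0,"rz": 0,"dx": 16.8,"dy": 44.2,"dz": -6.6,"gripper": -1},{"rx": 0,"ry": 0,"rz": 0,"dx": 16.8,"dy": 44.2,"dz": -6.6,"gripper": -1},{"rx": 0,"ry": 0,"rz": 0,"dx": 16.8,"dy": 44.2,"dz": -6.6,"gripper": -1},{"rx": 0,"ry": 0,"rz": 0,"dx": 16.8,"dy": 44.2,"dz": -6.6,"gripper": -1},{"rx": 0,"ry": 0,"rz": 0,"dx": 16.8,"dy": 44.2,"dz": -6.6,"gripper": -1},{"rx": 0,"ry": 0,"rz": 0,"dx": 16.8,"dy": 44.2,"dz": -6.6,"gripper": -1},{"rx": 0,"ry": 0,"rz": 0,"dx": 16.8,"dy": 44.2,"dz": -6.6,"gripper": -1},{"rx": 0,"ry": 0,"rz": 0,"dx": 16.8,"dy": 44.2,"dz": -6.6,"gripper": -1},{"rx": 0,"ry": 0,"rz": 0,"dx": 16.8,"dy": 44.2,"dz": -6.6,"gripper": -1},{"rx": 0,"ry": 0,"rz": 0,"dx": 0,"dy": 0,"dz": 0,"gripper": -1},{"rx": 0,"ry": 0,"rz": 0,"dx": 0,"dy": 0,"dz": 0,"gripper": -1}])

```text
clock: 30.0
tcp_pos: [0.4677, 0.3114, 0.2311]
orientation: [0.34, 2.773, -0.062]
contact_force: [0.5, -1.1, -1.2]
grip_width: -0.0005
gripper_force: 0.0
```

```bash
cat > d.py <<'E'
from h import *
show()
c=cam("top");a=np.radians(-14);xi=np.array([np.cos(a),np.sin(a),0]);yh=np.array([-xi[1],xi[0],0])
pad=onz(c,(192.9,219.4),.121);hinge=pad+.063*xi;hinge[2]=.085
Rn=ori(-14,20,1);z=Rn[:,2]
def tip(d):
    s=.45-d; return hinge-xi*(.072*np.cos(s)-.005*np.sin(s))+np.array([0,0,.072*np.sin(s)+.005*np.cos(s)])
def tcp(d,gap=0): return tip(d)+[0,0,gap]-.022*z
E
python3 - <<'E'
from d import *
plan(Rn,[tcp(0,.03),tcp(0,.0),tcp(.27),tcp(.53),tcp(.79)])
w=r.grab_frame("wrist");cw=cam("wrist")
q=proj(cw,np.array([pad+.017*i*yh-xi*.0135*j+[0,0,.0065*j] for i,j in((1,1),(1,-1),(-1,-1),(-1,1))]))
cv2.polylines(w,[q.round().astype(int)],True,(0,0,255),1);print(q.round())
cv2.imwrite("pics/w5.png",w)
E
```

```text
{'clock': np.float64(30.0), 'joints': array([ 0.079,  0.436, -1.191,  1.946,  0.857,  1.102, -0.169]), 'tcp_pos': array([0.468, 0.311, 0.231]), 'orientation': array([ 0.34 ,  2.773, -0.062]), 'contact_force': array([ 0.492, -1.059, -1.216]), 'moment': array([ 0.076,  0.325, -0.042]), 'gripper_force': np.float64(0.0), 'grip_width': np.float64(-0.0)}
rot deg [-0.1  0.1  0. ] shift [[21.5, 1.3, 55.6], [10.3, 0.0, 28.2], [13.0, -0.0, 14.4], [8.4, 0.0, 16.7], [3.9, -0.0, 18.3]]
[[301. 157.]
 [299. 177.]
 [259. 177.]
 [257. 157.]]
```

View pics/w5.png

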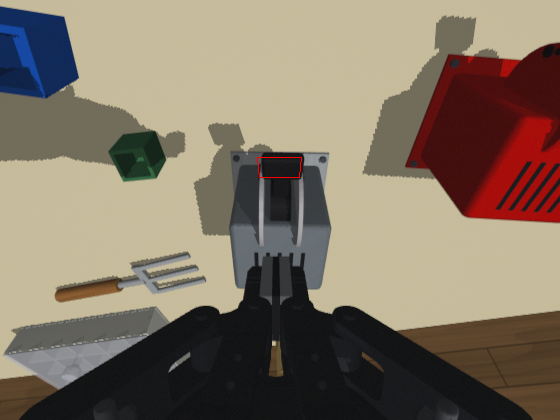

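The outline matches the black pad at (281,167) to 2 px. The fingers are shut and tilted to be square to the paddle at the third click. I approach next.

Request:
step_arm(moves=[{"rx": 0,"ry": 0,"rz": 0,"dx": 7.2,"dy": 1.3,"dz": 18.5,"gripper": -1},{"rx": 0,"ry": 0,"rz": 0,"dx": 7.2,"dy": 0,"dz": 18.5,"gripper": -1},{"rx": 0,"ry": 0,"rz": 0,"dx": 7.2,"dy": 0,"dz": 18.5,"gripper": -1},{"rx": 0,"ry": 0,"rz": 0,"dx": 3,"dy": 0,"dz": 8,"gripper": -1},{"rx": 0,"ry": 0,"rz": 0,"dx": 2,"dy": 0,"dz": 5,"gripper": -1},{"rx": 0,"ry": 0,"rz": 0,"dx": 0,"dy": 0,"dz": 0,"gripper": -1},{"rx": 0,"ry": 0,"rz": 0,"dx": 0,"dy": 0,"dz": 0,"gripper": -1}])

```text
clock: 30.92
tcp_pos: [0.4675, 0.314, 0.1586]
orientation: [0.342, 2.772, -0.059]
contact_force: [0.4, -0.3, 0.6]
grip_width: 0.0002
gripper_force: 0.0
```

Run:
```python
from d import *
plan(Rn,[tcp(0,.0),tcp(.27),tcp(.53),tcp(.79)])
```

```text
{'clock': np.float64(30.925), 'joints': array([-0.014,  0.53 , -1.101,  2.014,  0.995,  1.028, -0.32 ]), 'tcp_pos': array([0.468, 0.314, 0.159]), 'orientation': array([ 0.342,  2.772, -0.059]), 'contact_force': array([ 0.397, -0.321,  0.588]), 'moment': array([0.165, 0.368, 0.006]), 'gripper_force': np.float64(0.0), 'grip_width': np.float64(0.0)}
rot deg [ 0.   0.1 -0.1] shift [[6.2, -1.2, 16.0], [13.0, -0.0, 14.4], [8.4, 0.0, 16.7], [3.9, -0.0, 18.3]]
```

Request:
step_arm(moves=[{"rx": 0,"ry": 0,"rz": 0,"dx": 2,"dy": -0.6,"dz": 5.3,"gripper": -1},{"rx": 0,"ry": 0,"rz": 0,"dx": 2,"dy": -0.6,"dz": 5.3,"gripper": -1},{"rx": 0,"ry": 0,"rz": 0,"dx": 2,"dy": 0,"dz": 5.3,"gripper": -1},{"rx": 0,"ry": 0,"rz": 0,"dx": 3.2,"dy": 0,"dz": 3.6,"gripper": -1},{"rx": 0,"ry": 0,"rz": 0,"dx": 3.2,"dy": 0,"dz": 3.6,"gripper": -1},{"rx": 0,"ry": 0,"rz": 0,"dx": 3.2,"dy": 0,"dz": 3.6,"gripper": -1},{"rx": 0,"ry": 0,"rz": 0,"dx": 3.2,"dy": 0,"dz": 3.6,"gripper": -1},{"rx": 0,"ry": 0,"rz": 0,"dx": 0,"dy": 0,"dz": 0,"gripper": -1}])

```text
clock: 31.92
tcp_pos: [0.4599, 0.3145, 0.1231]
orientation: [0.341, 2.773, -0.06]
contact_force: [-0.5, -0.6, 3.0]
grip_width: 0.0002
gripper_force: 0.9
```

Request:
step_arm(moves=[{"rx": 0,"ry": 0,"rz": 0,"dx": 2.1,"dy": 0,"dz": 4.2,"gripper": -1},{"rx": 0,"ry": 0,"rz": 0,"dx": 2.1,"dy": 0,"dz": 4.2,"gripper": -1},{"rx": 0,"ry": 0,"rz": 0,"dx": 2.1,"dy": 0,"dz": 4.2,"gripper": -1},{"rx": 0,"ry": 0,"rz": 0,"dx": 2.1,"dy": 0,"dz": 4.2,"gripper": -1},{"rx": 0,"ry": 0,"rz": 0,"dx": 0,"dy": 0,"dz": 0,"gripper": -1}])

```text
clock: 32.55
tcp_pos: [0.4557, 0.3163, 0.1041]
orientation: [0.339, 2.776, -0.058]
contact_force: [-7.1, 1.3, 4.3]
grip_width: -0.0005
gripper_force: 3.2
```

Run:
```python
from d import *
plan(Rn,[tcp(.53),tcp(.66),tcp(.72),tcp(.79)])
a=r.grab_frame("side");cv2.imwrite("pics/s6.png",cv2.resize(a[190:300,190:310],None,fx=6,fy=5.4,interpolation=cv2.INTER_CUBIC))
```

```text
{'clock': np.float64(32.55), 'joints': array([-0.087,  0.601, -1.038,  2.068,  1.104,  0.981, -0.451]), 'tcp_pos': array([0.456, 0.316, 0.104]), 'orientation': array([ 0.339,  2.776, -0.058]), 'contact_force': array([-7.073,  1.313,  4.333]), 'moment': array([0.279, 1.501, 0.017]), 'gripper_force': np.float64(3.156), 'grip_width': np.float64(-0.001)}
rot deg [ 0.1 -0.1  0.1] shift [[-2.3, -0.6, -0.0], [2.5, 0.0, 9.0], [0.8, -0.0, 4.3], [0.6, -0.0, 5.0]]
```

View pics/s6.png

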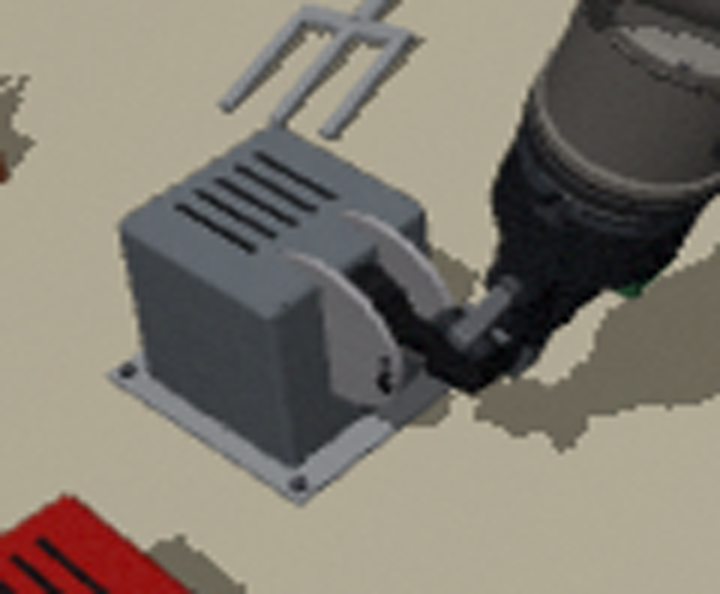

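The picture shows the fingertips on the pad at crop (475,375) and the paddle roughly level, with nothing else touched. I check the side force after a short hold.

Request:
step_arm(moves=[{"rx": 0,"ry": 0,"rz": 0,"dx": 0,"dy": 0,"dz": 0,"gripper": -1},{"rx": 0,"ry": 0,"rz": 0,"dx": 0,"dy": 0,"dz": 0,"gripper": -1},{"rx": 0,"ry": 0,"rz": 0,"dx": 0,"dy": 0,"dz": 0,"gripper": -1}])

```text
clock: 32.98
tcp_pos: [0.4557, 0.3163, 0.1044]
orientation: [0.339, 2.776, -0.058]
contact_force: [-6.4, 1.0, 4.4]
grip_width: 0.0
gripper_force: 3.1
```

Run:
```python
from d import *
o=r.get_obs();R0=R.from_rotvec(o["orientation"]).as_matrix()
plan(Rn,[tcp(.53)])
t=o["tcp_pos"]+.022*R0[:,2];rel=t-hinge;print("tip out,side,z",-rel@xi,rel@yh,t[2]);print("F out,side,up",-o["contact_force"]@xi,o["contact_force"]@yh)
```

```text
{'clock': np.float64(32.975), 'joints': array([-0.087,  0.6  , -1.038,  2.068,  1.103,  0.981, -0.451]), 'tcp_pos': array([0.456, 0.316, 0.104]), 'orientation': array([ 0.339,  2.776, -0.058]), 'contact_force': array([-6.414,  0.97 ,  4.392]), 'moment': array([ 0.294,  1.515, -0.036]), 'gripper_force': np.float64(3.116), 'grip_width': np.float64(0.0)}
rot deg [ 0.1 -0.1  0. ] shift [[-2.1, -0.6, 0.2]]
tip out,side,z 0.07429482198018315 0.0006414943445266566 0.08366505884565456
F out,side,up 6.458554584778316 -0.6107108540749225
```

Static friction explains the side force, since the pad's arc carries the tip outward. I continue toward the third click with a little more outward travel.

Request:
step_arm(moves=[{"rx": 0,"ry": 0,"rz": 0,"dx": 2,"dy": 0,"dz": 3,"gripper": -1},{"rx": 0,"ry": 0,"rz": 0,"dx": 1,"dy": 0,"dz": 3,"gripper": -1},{"rx": 0,"ry": 0,"rz": 0,"dx": 1,"dy": 0,"dz": 3,"gripper": -1},{"rx": 0,"ry": 0,"rz": 0,"dx": 0.8,"dy": 0,"dz": 2.5,"gripper": -1},{"rx": 0,"ry": 0,"rz": 0,"dx": 0,"dy": 0,"dz": 0,"gripper": -1}])

```text
clock: 33.6
tcp_pos: [0.4555, 0.3165, 0.0919]
orientation: [0.339, 2.776, -0.057]
contact_force: [-6.2, 2.3, 3.3]
grip_width: -0.0002
gripper_force: 2.8
```

```bash
cat > e.py <<'E'
from d import *
o=r.get_obs();R0=R.from_rotvec(o["orientation"]).as_matrix()
plan(Rn,[tcp(.79)])
t=o["tcp_pos"]+.022*R0[:,2];f=o["contact_force"]
def ang(p):
    rel=p-hinge;x,zz=-rel@xi,rel[2];return .45-(np.arctan2(zz,x)-np.arcsin(.005/np.hypot(x,zz)))
x=R0[:,0]
print("tip out",-(t-hinge)@xi,"z",t[2],"dial by tip centre/outer/inner edge",[round(float(ang(t+k*x)),3) for k in(0,.011,-.011)],"Fout",-f@xi,"Fup",f[2])
E
python3 e.py
```

```text
{'clock': np.float64(33.6), 'joints': array([-0.102,  0.619, -1.022,  2.075,  1.132,  0.971, -0.479]), 'tcp_pos': array([0.456, 0.317, 0.092]), 'orientation': array([ 0.339,  2.776, -0.057]), 'contact_force': array([-6.197,  2.25 ,  3.315]), 'moment': array([ 0.414,  1.224, -0.004]), 'gripper_force': np.float64(2.758), 'grip_width': np.float64(-0.0)}
rot deg [ 0.1 -0.1  0. ] shift [[-2.8, -0.8, 6.9]]
tip out 0.07457410630462757 z 0.07117099442758563 dial by tip centre/outer/inner edge [0.699, 0.712, 0.683] Fout 6.5568745413539515 Fup 3.315135122946912
```

Request:
step_arm(moves=[{"rx": 0,"ry": 0,"rz": 0,"dx": 1,"dy": 0,"dz": 2,"gripper": -1},{"rx": 0,"ry": 0,"rz": 0,"dx": 0.5,"dy": 0,"dz": 2,"gripper": -1},{"rx": 0,"ry": 0,"rz": 0,"dx": 0,"dy": 0,"dz": 0,"gripper": -1},{"rx": 0,"ry": 0,"rz": 0,"dx": 0,"dy": 0,"dz": 0,"gripper": -1}])

```text
clock: 34.1
tcp_pos: [0.4566, 0.3158, 0.0879]
orientation: [0.341, 2.774, -0.059]
contact_force: [-3.8, 2.1, 3.1]
grip_width: -0.0001
gripper_force: 2.2
```

```bash
python3 e.py | tail -1
```

```text
tip out 0.07326170296250022 z 0.06718174163728528 dial by tip centre/outer/inner edge [0.755, 0.761, 0.747] Fout 4.156005966828535 Fup 3.07806238811733
```

Request:
step_arm(moves=[{"rx": 0,"ry": 0,"rz": 0,"dx": 0,"dy": 0,"dz": 1.5,"gripper": -1},{"rx": 0,"ry": 0,"rz": 0,"dx": 0,"dy": 0,"dz": 0,"gripper": -1},{"rx": 0,"ry": 0,"rz": 0,"dx": 0,"dy": 0,"dz": 0,"gripper": -1}])

```text
clock: 34.48
tcp_pos: [0.4579, 0.3149, 0.0864]
orientation: [0.342, 2.773, -0.06]
contact_force: [-3.5, 2.7, 3.3]
grip_width: 0.0003
gripper_force: 1.9
```

```bash
python3 e.py
```

```text
{'clock': np.float64(34.475), 'joints': array([-0.107,  0.628, -1.011,  2.077,  1.147,  0.969, -0.491]), 'tcp_pos': array([0.458, 0.315, 0.086]), 'orientation': array([ 0.342,  2.773, -0.06 ]), 'contact_force': array([-3.459,  2.655,  3.337]), 'moment': array([0.435, 0.83 , 0.046]), 'gripper_force': np.float64(1.899), 'grip_width': np.float64(0.0)}
rot deg [-0.   0.  -0.1] shift [[-2.1, 0.2, 0.8]]
tip out 0.07178651240742237 z 0.06571562004779635 dial by tip centre/outer/inner edge [0.78, 0.782, 0.776] Fout 3.9987965194724397 Fup 3.337241276954493
```

Request:
step_arm(moves=[{"rx": 0,"ry": 0,"rz": 0,"dx": 0,"dy": 0,"dz": 0.7,"gripper": -1},{"rx": 0,"ry": 0,"rz": 0,"dx": 0,"dy": 0,"dz": 0,"gripper": -1},{"rx": 0,"ry": 0,"rz": 0,"dx": 0,"dy": 0,"dz": 0,"gripper": -1}])

```text
clock: 34.85
tcp_pos: [0.458, 0.3148, 0.0857]
orientation: [0.342, 2.773, -0.06]
contact_force: [-2.5, 2.7, 2.8]
grip_width: -0.0001
gripper_force: 1.9
```

```bash
cat > v.py <<'E'
from d import *
cs=cam("side");b=r.grab_frame("side");g=cv2.cvtColor(b,cv2.COLOR_BGR2GRAY)
dark=(g<45)
def corners(d):
    s=.45-d;e=-xi*np.cos(s)+np.array([0,0,np.sin(s)]);n=xi*np.sin(s)+np.array([0,0,np.cos(s)])
    return [hinge+.087*e+i*.017*yh+k*.005*n for i in(1,-1) for k in(1,-1)]+[hinge+.057*e+.017*yh-.005*n]
for d in(.6,.7,.79,.9,1.0): print(d,proj(cs,np.array(corners(d))).round(1).tolist())
print("\n".join("".join("#" if v else "." for v in row[255:285]) for row in dark[245:270]))
E
python3 e.py|tail -1; python3 v.py
```

```text
tip out 0.07169481302325721 z 0.06499242364295557 dial by tip centre/outer/inner edge [0.789, 0.791, 0.788] Fout 3.068737576540358 Fup 2.794556062074311
{'clock': np.float64(34.85), 'joints': array([-0.107,  0.629, -1.011,  2.077,  1.148,  0.968, -0.492]), 'tcp_pos': array([0.458, 0.315, 0.086]), 'orientation': array([ 0.342,  2.773, -0.06 ]), 'contact_force': array([-2.477,  2.75 ,  2.795]), 'moment': array([0.522, 0.844, 0.126]), 'gripper_force': np.float64(1.948), 'grip_width': np.float64(-0.0)}
0.6 [[271.5, 268.5], [271.1, 270.7], [280.1, 260.6], [279.8, 262.9], [262.5, 263.9]]
0.7 [[271.2, 270.5], [270.6, 272.4], [279.8, 262.6], [279.2, 264.6], [262.1, 265.0]]
0.79 [[270.8, 272.0], [269.9, 273.8], [279.3, 264.2], [278.4, 265.9], [261.6, 265.9]]
0.9 [[269.9, 273.7], [268.8, 275.1], [278.5, 265.9], [277.3, 267.3], [260.9, 266.7]]
1.0 [[269.0, 274.9], [267.6, 276.0], [277.4, 267.1], [276.0, 268.3], [260.1, 267.3]]
###..............#############
###.............##..##########
####............##...#########
####.................#########
####................##########
#####...............##########
######.............###########
.######...##.......###########
.#######.###......###########.
..#######.#......###########..
..########......###########...
..#######......#...#######....
...######......##..#######....
...#######....###########.....
...#...####.##.#######.##.....
.......###############.#......
......###############.#.......
.......#############..........
.......#############..........
.........##########...........
...........#######............
............#####.............
.............###..............
..............................
..............................
```

Run:
```python
from v import *
print(proj(cs,np.array(corners(0))).round(1).tolist())
b0=cv2.cvtColor(cv2.imread("pics/side.png"),cv2.COLOR_BGR2GRAY)
print("\n".join("".join("#" if v<45 else "." for v in row[245:285]) for row in b0[236:266]))
print(b0[250,268],g[262:274,268],g[262:274,270],g[262:274,266])
print("hinge",proj(cs,hinge))
```

```text
{'clock': np.float64(34.9), 'joints': array([-0.107,  0.629, -1.011,  2.077,  1.148,  0.968, -0.492]), 'tcp_pos': array([0.458, 0.315, 0.086]), 'orientation': array([ 0.342,  2.773, -0.06 ]), 'contact_force': array([-3.406,  2.544,  3.289]), 'moment': array([0.534, 0.866, 0.092]), 'gripper_force': np.float64(1.945), 'grip_width': np.float64(0.0)}
0.6 [[271.5, 268.5], [271.1, 270.7], [280.1, 260.6], [279.8, 262.9], [262.5, 263.9]]
0.7 [[271.2, 270.5], [270.6, 272.4], [279.8, 262.6], [279.2, 264.6], [262.1, 265.0]]
0.79 [[270.8, 272.0], [269.9, 273.8], [279.3, 264.2], [278.4, 265.9], [261.6, 265.9]]
0.9 [[269.9, 273.7], [268.8, 275.1], [278.5, 265.9], [277.3, 267.3], [260.9, 266.7]]
1.0 [[269.0, 274.9], [267.6, 276.0], [277.4, 267.1], [276.0, 268.3], [260.1, 267.3]]
###.............##############
###.............##..##########
####............##...#########
####.................#########
####................##########
#####...............##########
######.............###########
.######...##.......###########
.#######.###......###########.
..#######.#......###########..
..########.....
[... 1249 characters left out ...]
####...............
..............##########................
................#######.................
....................##..................
.............##.....###.................
.............##.........................
........##...#..........................
........##..#...........................
........##..............................
.........#..............................
........................................
........................................
........................................
14 [ 15  18  20  17  10  30 163 170 169 171 169 170] [ 16   8  14  19  19  29  99 102 102 166 168 169] [ 23  19  15  14  97 165 169 170 169 170 170 169]
hinge [[250.99631618 246.61508683]]
```

```bash
python3 - <<'E' | tail -n 30
from v import *
print("pot hole pred",proj(cs,np.array([.559,-.283,.072])),"obs 322.6 143.6")
# box top corners from top crop -> world -> side
a=cv2.imread("pics/top.png");ct=cam("top")
for q in((130,87),(280,120),(238,272),(90,232)):
    P=onz(ct,(160+q[0]/4,130+q[1]/4),.12);print(P.round(4),proj(cs,P).round(1))
g0=cv2.cvtColor(a,cv2.COLOR_BGR2GRAY)
print("\n".join(" ".join("%3d"%v for v in row[183:206]) for row in g0[205:228]))
E
```

```text
..............................
..............................
pot hole pred [[322.71430552 143.11157728]] obs 322.6 143.6
[0.6404 0.314  0.12  ] [[212.2 229.6]]
[0.6178 0.2223 0.12  ] [[237.3 211.2]]
[0.5244 0.2478 0.12  ] [[262.5 226.9]]
[0.5508 0.3373 0.12  ] [[236.7 245.9]]
146 146 146 147 146 134 111  78  49  40  39  37  24  12  10   7   6   8  16  43  83  96  71
146 146 146 147 145 132 109  76  49  40  40  34  19  11   8   8   3  24  59  86 103 100  69
146 146 146 147 145 131 107  73  47  40  38  27  16   7  10   6   8  49 105 131 124 100  66
147 146 147 146 147 137 108  71  47  39  33  21  10   9   7   4  16  67 126 146 125  91  57
146 146 146 147 148 143 114  76  50  39  27  14  10   7   6   3  30  84 133 146 121  85  54
146 146 146 146 148 145 127 100  74  52  29   9   9   8   6   7  48 104 140 146 119  83  52
146 145 147 147 148 144 138 130 115  81  40  13   5   6   5  23  74 126 147 146 115  78  46
146 146 147 148 140 121 111 125 125  90  40  12   8  11   8  49 105 139 150 144 114  76  41
146 147 149 145 121  79  53  62  68  47  19   7   6   7  16  68 126 148 151 146 123  8
[... 593 characters left out ...]
   8  10  11  10   8   6   8  46 103 138 148 147 146 145
142 102  47  10   3   5  10   9   9   8   8   8  11   9   3  22  75 126 146 147 147 146 146
142 100  46  17  10   8   8   7   7   6   6   8   9   8   5  43 104 139 148 147 146 145 147
144 116  80  59  43  31  21  18  12   8   7   8   6   5   6  59 122 146 148 148 147 146 146
147 142 126 115  99  87  72  60  44  32  21  18   9   5  21  74 128 147 148 146 145 146 146
147 148 146 145 144 139 127 116 100  86  72  60  42  32  52 103 138 147 147 146 146 147 146
146 147 148 148 149 149 147 145 144 139 127 116  99  88 100 130 146 147 146 146 146 147 146
146 146 145 147 147 147 148 148 149 149 147 145 143 140 141 145 147 147 146 146 146 146 146
```

```bash
python3 - <<'E' | tail -n 42
from v import *
o=r.get_obs();R0=R.from_rotvec(o["orientation"]).as_matrix();p=o["tcp_pos"]
for k in(0,.011,.022): print("tool axis",k,proj(cs,p+k*R0[:,2]).round(1),proj(cam("top"),p+k*R0[:,2]).round(1))
h2=np.array([.5376,.2925,.085]);a2=np.radians(-16);xi=np.array([np.cos(a2),np.sin(a2),0]);yh=np.array([-xi[1],xi[0],0])
import v; v.xi,v.yh,v.hinge=xi,yh,h2
for d in(0,.27,.45,.6,.79): print(d,proj(cs,np.array(v.corners(d))).round(1).tolist())
print("   "+" ".join("%3d"%i for i in range(252,284)))
for i in range(242,272): print(i," ".join("%3d"%x for x in g[i,252:284]))
E
```

```text
.............###..............
..............................
..............................
tool axis 0 [[273.6 260.8]] [[194.3 227.4]]
tool axis 0.011 [[272.6 262.8]] [[195.6 226.3]]
tool axis 0.022 [[271.6 264.7]] [[196.8 225.2]]
0 [[266.4, 252.3], [267.8, 255.6], [275.8, 244.8], [277.1, 248.0], [260.3, 253.8]]
0.27 [[269.2, 259.9], [269.9, 262.9], [278.4, 252.3], [279.0, 255.3], [261.5, 258.4]]
0.45 [[270.1, 264.5], [270.2, 267.1], [279.2, 256.8], [279.2, 259.4], [261.7, 261.1]]
0.6 [[270.2, 267.8], [269.9, 270.0], [279.2, 260.2], [278.8, 262.4], [261.5, 263.0]]
0.79 [[269.5, 271.3], [268.7, 273.0], [278.4, 263.7], [277.6, 265.4], [260.7, 264.9]]
   252 253 254 255 256 257 258 259 260 261 262 263 264 265 266 267 268 269 270 271 272 273 274 275 276 277 278 279 280 281 282 283
242  25  26  25  31  81  98  98  96  96  96 117 131 110 103 103 104 103 165 168 170 103  24  17  18  23  20  23  22  19  20  23  24
243  21  21  21  15  37  65  98  96  96  96  96 115 115 103 103 102 103 168 169 170  56  23  24  18  17  19  24  22  20  22  18  19
244  21  21  19  16  21  45  97  98  96  96  9
[... 2949 characters left out ...]
 103 103 104 102 102 101 104 101 103 104
267 132  81  77  79  78  76  63  89 100 104 104 103 163 168 165 131  30  18  29  98 101 103 102 103 104 103 101 103 101 103 102 101
268 137 134 132  81  68  71  98 102 101 102 103 164 170 169 169 166 164  84  98 104 101 103 103 102 102 103 104 103 102 103 103 101
269 137 137 137 106  81 161 166 166 164 165 165 169 168 170 169 168 168 105 103 101 103 104 100 102 104 101 103 103 100 103 102 104
270 138 139 111 125 163 168 169 170 169 169 169 168 169 169 170 170 169 106 103 102 103 103 102 102 102 103 102 104 102 105 102 104
271 137 115 123 165 170 169 170 170 169 170 170 169 169 170 170 170 169 166 165 166 107 103 103 104 103 104 104 102 103 103 104 103
```

```bash
python3 - <<'E' | tail -n 50
import v
from v import *
h2=np.array([.5376,.2925,.085]);a2=np.radians(-15.5);v.xi=np.array([np.cos(a2),np.sin(a2),0]);v.yh=np.array([-v.xi[1],v.xi[0],0]);v.hinge=h2
cw=cam("wrist");w=r.grab_frame("wrist");gw=cv2.cvtColor(w,cv2.COLOR_BGR2GRAY)
for d in(.35,.47,.6,.79,.95): print(d,proj(cw,np.array(v.corners(d))).round(0).tolist())
o=r.get_obs();R0=R.from_rotvec(o["orientation"]).as_matrix();print("tip",proj(cw,o["tcp_pos"]+.022*R0[:,2]),proj(cw,o["tcp_pos"]))
print("    "+" ".join("%3d"%i for i in range(200,370,6)))
for i in range(150,300,5): print(i," ".join("%3d"%x for x in gw[i,200:370:6]))
E
```

```text
...######......##..#######....
...#######....###########.....
...#...####.##.#######.##.....
.......###############.#......
......###############.#.......
.......#############..........
.......#############..........
.........##########...........
...........#######............
............#####.............
.............###..............
..............................
..............................
0.35 [[311.0, 286.0], [309.0, 269.0], [241.0, 285.0], [243.0, 267.0], [304.0, 298.0]]
0.47 [[309.0, 268.0], [308.0, 254.0], [243.0, 267.0], [245.0, 253.0], [303.0, 289.0]]
0.6 [[307.0, 252.0], [306.0, 241.0], [245.0, 251.0], [246.0, 240.0], [302.0, 280.0]]
0.79 [[305.0, 235.0], [303.0, 229.0], [247.0, 234.0], [248.0, 227.0], [301.0, 271.0]]
0.95 [[303.0, 227.0], [301.0, 223.0], [249.0, 226.0], [250.0, 222.0], [300.0, 266.0]]
tip [[276.45017285 250.11046496]] [[276.53093474 268.94330887]]
    200 206 212 218 224 230 236 242 248 254 260 266 272 278 284 290 296 302 308 314 320 326 332 338 344 350 356 362 368
150 165 165 165 165 164 165 164 165 165 164 165 165 165 165 165 165 165 165 165 164 
[... 2815 characters left out ...]
  46  44  43  44  30  18  17  49  32  18  49  34  18  17  25  25  53  54  55 132 163 164 165 164 164
275  95  96  95  75  44  43  44  42  21  17  17  49  31  16  48  45  17  17  24  23  54  54  55 132 165 164 165 165 165
280  96  95  95  74  45  42  43  43  18  18  24  49  27  16  49  48  17  17  26  30  53  53  53 128 164 164 165 164 165
285  95  95  96  74  44  44  44  43  19  19  40  49  27  19  47  48  17  18  20  53  53  53  54  68 164 165 165 165 164
290  95  95  95  85  43  43  43  44  18  18  47  48  21  18  48  48  18  16  24  54  53  53  54  58 165 164 164 165 165
295  95  95  96  96  44  42  44  43  19  16  51  51  21  16  52  52  17  19  21  18  53  53  52  58 165 164 163 164 165
```

```bash
python3 - <<'E' | tail -n 8
from h import *
o=r.get_obs();R0=R.from_rotvec(o["orientation"]).as_matrix();K,Rm,t=cam("wrist")
C=-Rm.T@t;print("f",K[0,0],"cam in tool mm",(1e3*R0.T@(C-o["tcp_pos"])).round(1),"\naxes in tool",(R0.T@Rm.T).round(3).tolist())
for x in(-11,0,11):
    print(x,[(k,proj((K,Rm,t),o["tcp_pos"]+R0@np.array([x,0,k])*1e-3).round(0).tolist()) for k in(-20,-10,0,10,22)])
E
```

```text
f 310.96217187377067 cam in tool mm [  84.    -0.5 -145.2] 
axes in tool [[0.001, -0.946, -0.325], [1.0, 0.001, -0.0], [0.001, -0.325, 0.946]]
-11 [(-20, [[277.0, 310.0]]), (-10, [[277.0, 298.0]]), (0, [[276.0, 287.0]]), (10, [[276.0, 277.0]]), (22, [[276.0, 266.0]])]
0 [(-20, [[277.0, 291.0]]), (-10, [[277.0, 279.0]]), (0, [[277.0, 269.0]]), (10, [[276.0, 260.0]]), (22, [[276.0, 250.0]])]
11 [(-20, [[277.0, 270.0]]), (-10, [[277.0, 260.0]]), (0, [[277.0, 250.0]]), (10, [[277.0, 242.0]]), (22, [[276.0, 233.0]])]
```

Both cameras put the pad edge at a dial angle of about 0.47 (side view lowest corner (269,267.5), wrist view edge row 254). The shut tips therefore end about 2 mm behind the TCP, and contact is near the pad's outer end. I lift off, shift inward and press again with the corrected tip.

Request:
step_arm(moves=[{"rx": 0,"ry": 0,"rz": 0,"dx": -3,"dy": 0,"dz": -8,"gripper": -1},{"rx": 0,"ry": 0,"rz": 0,"dx": -4,"dy": 0,"dz": -10,"gripper": -1},{"rx": 0,"ry": 0,"rz": 0,"dx": -6,"dy": 0,"dz": -15,"gripper": -1},{"rx": 0,"ry": 0,"rz": 0,"dx": -6,"dy": 0,"dz": -20,"gripper": -1},{"rx": 0,"ry": 0,"rz": 0,"dx": 0,"dy": 0,"dz": 0,"gripper": -1},{"rx": 0,"ry": 0,"rz": 0,"dx": 0,"dy": 0,"dz": 0,"gripper": -1}])

```text
clock: 35.9
tcp_pos: [0.4577, 0.3142, 0.1417]
orientation: [0.343, 2.773, -0.062]
contact_force: [0.1, -0.4, -0.8]
grip_width: 0.0001
gripper_force: 0.0
```

```bash
cat > d2.py <<'E'
from h import *
a2=np.radians(-15.5);xi=np.array([np.cos(a2),np.sin(a2),0]);yh=np.array([-xi[1],xi[0],0]);hinge=np.array([.5376,.2925,.085])
Rn=ori(-15.5,20,1);z=Rn[:,2];K0=-.0025
def tip(d):
    s=.45-d; return hinge-xi*(.072*np.cos(s)-.005*np.sin(s))+np.array([0,0,.072*np.sin(s)+.005*np.cos(s)])
def tcp(d,gap=0): return tip(d)+[0,0,gap]-K0*z
def corners(d):
    s=.45-d;e=-xi*np.cos(s)+np.array([0,0,np.sin(s)]);n=xi*np.sin(s)+np.array([0,0,np.cos(s)])
    return np.array([hinge+.087*e+i*.017*yh+k*.005*n for i in(1,-1) for k in(1,-1)])
def look():
    b=cv2.cvtColor(r.grab_frame("side"),cv2.COLOR_BGR2GRAY);cs,cw=cam("side"),cam("wrist");w=cv2.cvtColor(r.grab_frame("wrist"),cv2.COLOR_BGR2GRAY)
    ys=np.argwhere(b[240:285,262:275]<45)[:,0].max()+240.5
    wr=[int(np.argmax(w[150:320,c]<28))+150 for c in range(256,304,6)]
    D=np.arange(0,1.11,.01)
    ps=np.array([proj(cs,corners(d))[:,1].max() for d in D]);pw=np.array([proj(cw,corners(d))[:,1].min() for d in D])
    print("side row",ys,"d",D[np.argmin(abs(ps-ys))],"| wrist rows",wr,"d",D[np.argmin(abs(pw-np.median(wr)))])
def frc():
    o=r.get_obs();f=o["contact_force"];print("clock",o["clock"],"tcp",o["tcp_pos"].round(4),"j",o["joints"].round(2),"Fout %.1f Fside %.1f Fup %.1f"%(-f@xi,f@yh,f[2]))
E
python3 -c "
from d2 import *
frc();look();plan(Rn,[tcp(0,.015),tcp(0),tcp(.27),tcp(.53),tcp(.79)])"
```

```text
clock 35.9 tcp [0.4577 0.3142 0.1417] j [-0.04  0.54 -1.08  2.04  1.02  1.01 -0.37] Fout -0.2 Fside -0.3 Fup -0.8
side row 257.5 d 0.07 | wrist rows [251, 242, 242, 242, 242, 243, 243, 243] d 0.0
rot deg [ 0.4 -0.   1.4] shift [[-17.3, 0.4, 14.6], [5.1, 0.0, 14.1], [13.0, 0.0, 14.4], [8.4, 0.0, 16.7], [3.9, -0.0, 18.3]]
```

Request:
step_arm(moves=[{"rx": 0.2,"ry": 0,"rz": 0.7,"dx": -9,"dy": 0.4,"dz": 0,"gripper": -1},{"rx": 0.2,"ry": 0,"rz": 0.7,"dx": -8.3,"dy": 0,"dz": 5,"gripper": -1},{"rx": 0,"ry": 0,"rz": 0,"dx": 0,"dy": 0,"dz": 9.6,"gripper": -1},{"rx": 0,"ry": 0,"rz": 0,"dx": 1.7,"dy": 0,"dz": 4.7,"gripper": -1},{"rx": 0,"ry": 0,"rz": 0,"dx": 1.7,"dy": 0,"dz": 4.7,"gripper": -1},{"rx": 0,"ry": 0,"rz": 0,"dx": 1.7,"dy": 0,"dz": 4.7,"gripper": -1},{"rx": 0,"ry": 0,"rz": 0,"dx": 4.3,"dy": 0,"dz": 4.8,"gripper": -1},{"rx": 0,"ry": 0,"rz": 0,"dx": 4.3,"dy": 0,"dz": 4.8,"gripper": -1},{"rx": 0,"ry": 0,"rz": 0,"dx": 4.4,"dy": 0,"dz": 4.8,"gripper": -1},{"rx": 0,"ry": 0,"rz": 0,"dx": 0,"dy": 0,"dz": 0,"gripper": -1},{"rx": 0,"ry": 0,"rz": 0,"dx": 0,"dy": 0,"dz": 0,"gripper": -1}])

```text
clock: 37.38
tcp_pos: [0.4717, 0.3119, 0.1014]
orientation: [0.378, 2.768, -0.064]
contact_force: [2.6, -1.0, 3.7]
grip_width: 0.0001
gripper_force: 1.9
```

```bash
python3 -c "
from d2 import *
frc();look();plan(Rn,[tcp(.27),tcp(.53),tcp(.79)])"
```

```text
clock 37.375 tcp [0.4717 0.3119 0.1014] j [-0.08  0.61 -1.02  2.05  1.11  0.98 -0.45] Fout -2.7 Fside -0.2 Fup 3.7
side row 263.5 d 0.3 | wrist rows [234, 234, 234, 234, 234, 234, 234, 234] d 0.29
rot deg [ 0.1  0.1 -0.1] shift [[0.8, -1.1, 0.8], [8.4, 0.0, 16.7], [3.9, -0.0, 18.3]]
```

Vision and model agree now, with the dial at about 0.28. I press on.

Request:
step_arm(moves=[{"rx": 0,"ry": 0,"rz": 0,"dx": 2.3,"dy": 0,"dz": 4.4,"gripper": -1},{"rx": 0,"ry": 0,"rz": 0,"dx": 2.3,"dy": 0,"dz": 4.4,"gripper": -1},{"rx": 0,"ry": 0,"rz": 0,"dx": 2.3,"dy": 0,"dz": 4.3,"gripper": -1},{"rx": 0,"ry": 0,"rz": 0,"dx": 2.3,"dy": 0,"dz": 4.3,"gripper": -1},{"rx": 0,"ry": 0,"rz": 0,"dx": 1,"dy": 0,"dz": 4,"gripper": -1},{"rx": 0,"ry": 0,"rz": 0,"dx": 1,"dy": 0,"dz": 4,"gripper": -1},{"rx": 0,"ry": 0,"rz": 0,"dx": 1,"dy": 0,"dz": 4,"gripper": -1},{"rx": 0,"ry": 0,"rz": 0,"dx": 0,"dy": 0,"dz": 0,"gripper": -1},{"rx": 0,"ry": 0,"rz": 0,"dx": 0,"dy": 0,"dz": 0,"gripper": -1}])

```text
clock: 38.6
tcp_pos: [0.4696, 0.3125, 0.0693]
orientation: [0.377, 2.769, -0.064]
contact_force: [1.1, -0.5, 3.7]
grip_width: 0.0003
gripper_force: 2.0
```

```bash
python3 -c "
from d2 import *
frc();look();plan(Rn,[tcp(.79)])"
```

```text
clock 38.6 tcp [0.4696 0.3125 0.0693] j [-0.12  0.66 -0.98  2.07  1.18  0.96 -0.52] Fout -1.2 Fside -0.2 Fup 3.7
side row 271.5 d 0.7000000000000001 | wrist rows [239, 239, 239, 239, 239, 239, 239, 239] d 0.6900000000000001
rot deg [ 0.1  0.  -0. ] shift [[0.1, -1.0, 6.4]]
```

Request:
step_arm(moves=[{"rx": 0,"ry": 0,"rz": 0,"dx": 0.2,"dy": 0,"dz": 2,"gripper": -1},{"rx": 0,"ry": 0,"rz": 0,"dx": 0,"dy": 0,"dz": 2,"gripper": -1},{"rx": 0,"ry": 0,"rz": 0,"dx": 0,"dy": 0,"dz": 0,"gripper": -1},{"rx": 0,"ry": 0,"rz": 0,"dx": 0,"dy": 0,"dz": 0,"gripper": -1}])

```text
clock: 39.2
tcp_pos: [0.4707, 0.3122, 0.0654]
orientation: [0.377, 2.77, -0.064]
contact_force: [-1.9, 0.6, 4.1]
grip_width: -0.0001
gripper_force: 2.3
```

Request:
step_arm(moves=[{"rx": 0,"ry": 0,"rz": 0,"dx": 0,"dy": 0,"dz": 1.2,"gripper": -1},{"rx": 0,"ry": 0,"rz": 0,"dx": 0,"dy": 0,"dz": 0,"gripper": -1},{"rx": 0,"ry": 0,"rz": 0,"dx": 0,"dy": 0,"dz": 0,"gripper": -1}])

```text
clock: 39.58
tcp_pos: [0.471, 0.3121, 0.0643]
orientation: [0.377, 2.77, -0.064]
contact_force: [-5.3, 0.4, 3.7]
grip_width: 0.0004
gripper_force: 2.6
```

Request:
step_arm(moves=[{"rx": 0,"ry": 0,"rz": 0,"dx": 0,"dy": 0,"dz": 1.2,"gripper": -1},{"rx": 0,"ry": 0,"rz": 0,"dx": 0,"dy": 0,"dz": 0,"gripper": -1},{"rx": 0,"ry": 0,"rz": 0,"dx": 0,"dy": 0,"dz": 0,"gripper": -1}])

```text
clock: 39.95
tcp_pos: [0.4713, 0.312, 0.0631]
orientation: [0.377, 2.77, -0.064]
contact_force: [-5.5, 0.2, 4.3]
grip_width: -0.0003
gripper_force: 2.9
```

```bash
python3 -c "
from d2 import *
frc();look();plan(Rn,[tcp(.79)])"
```

```text
clock 39.95 tcp [0.4713 0.312  0.0631] j [-0.12  0.67 -0.97  2.07  1.19  0.96 -0.53] Fout 5.4 Fside -1.3 Fup 4.3
side row 272.5 d 0.76 | wrist rows [240, 240, 240, 240, 240, 239, 239, 239] d 0.76
rot deg [ 0.1 -0.  -0. ] shift [[-0.5, -1.1, -0.1]]
```

Request:
step_arm(moves=[{"rx": 0,"ry": 0,"rz": 0,"dx": 0,"dy": 0,"dz": 0.7,"gripper": -1},{"rx": 0,"ry": 0,"rz": 0,"dx": 0,"dy": 0,"dz": 0,"gripper": -1},{"rx": 0,"ry": 0,"rz": 0,"dx": 0,"dy": 0,"dz": 0,"gripper": -1}])

```text
clock: 40.42
tcp_pos: [0.4715, 0.312, 0.0625]
orientation: [0.377, 2.77, -0.064]
contact_force: [-4.9, 0.5, 4.3]
grip_width: -0.0001
gripper_force: 3.2
```

Request:
step_arm(moves=[{"rx": 0,"ry": 0,"rz": 0,"dx": 0,"dy": 0,"dz": 0.7,"gripper": -1},{"rx": 0,"ry": 0,"rz": 0,"dx": 0,"dy": 0,"dz": 0,"gripper": -1},{"rx": 0,"ry": 0,"rz": 0,"dx": 0,"dy": 0,"dz": 0,"gripper": -1}])

```text
clock: 40.8
tcp_pos: [0.4717, 0.312, 0.0619]
orientation: [0.377, 2.77, -0.064]
contact_force: [-5.5, 0.7, 5.5]
grip_width: 0.0001
gripper_force: 3.5
```

```bash
python3 -c "
from d2 import *
frc();look();plan(Rn,[tcp(.79)])"
```

```text
clock 40.8 tcp [0.4717 0.312  0.0619] j [-0.12  0.67 -0.97  2.07  1.2   0.96 -0.53] Fout 5.5 Fside -0.8 Fup 5.5
side row 272.5 d 0.76 | wrist rows [240, 240, 240, 240, 240, 240, 239, 239] d 0.78
rot deg [ 0.1 -0.  -0. ] shift [[-0.6, -1.1, -1.4]]
```

Request:
step_arm(moves=[{"rx": 0,"ry": 0,"rz": 0,"dx": 0.3,"dy": 0,"dz": 0.7,"gripper": -1},{"rx": 0,"ry": 0,"rz": 0,"dx": 0,"dy": 0,"dz": 0,"gripper": -1},{"rx": 0,"ry": 0,"rz": 0,"dx": 0,"dy": 0,"dz": 0,"gripper": -1}])

```text
clock: 41.28
tcp_pos: [0.4719, 0.3119, 0.0612]
orientation: [0.377, 2.769, -0.064]
contact_force: [-5.3, -0.6, 4.6]
grip_width: -0.0004
gripper_force: 3.3
```

Request:
step_arm(moves=[{"rx": 0,"ry": 0,"rz": 0,"dx": 0.3,"dy": 0,"dz": 0.7,"gripper": -1},{"rx": 0,"ry": 0,"rz": 0,"dx": 0,"dy": 0,"dz": 0,"gripper": -1},{"rx": 0,"ry": 0,"rz": 0,"dx": 0,"dy": 0,"dz": 0,"gripper": -1}])

```text
clock: 41.65
tcp_pos: [0.472, 0.3119, 0.0606]
orientation: [0.377, 2.769, -0.064]
contact_force: [-4.9, -0.8, 6.6]
grip_width: 0.0001
gripper_force: 3.9
```

```bash
python3 -c "
from d2 import *
frc();look();plan(Rn,[tcp(.79)])"
```

```text
clock 41.65 tcp [0.472  0.3119 0.0606] j [-0.13  0.68 -0.97  2.07  1.2   0.95 -0.54] Fout 4.5 Fside -2.0 Fup 6.6
side row 273.5 d 0.84 | wrist rows [240, 240, 240, 240, 240, 240, 239, 239] d 0.79
rot deg [ 0.1  0.  -0. ] shift [[-0.6, -1.2, -2.7]]
```

The force has climbed past 7 N at about 0.82, just beyond the third click, so I ease back to 0.79.

Request:
step_arm(moves=[{"rx": 0,"ry": 0,"rz": 0,"dx": -0.4,"dy": 0,"dz": -1.4,"gripper": -1},{"rx": 0,"ry": 0,"rz": 0,"dx": 0,"dy": 0,"dz": -1.4,"gripper": -1},{"rx": 0,"ry": 0,"rz": 0,"dx": 0,"dy": 0,"dz": 0,"gripper": -1},{"rx": 0,"ry": 0,"rz": 0,"dx": 0,"dy": 0,"dz": 0,"gripper": -1},{"rx": 0,"ry": 0,"rz": 0,"dx": 0,"dy": 0,"dz": 0,"gripper": -1}])

```text
clock: 42.38
tcp_pos: [0.4713, 0.312, 0.0631]
orientation: [0.377, 2.769, -0.064]
contact_force: [-3.7, 1.3, 4.4]
grip_width: -0.0003
gripper_force: 2.9
```

Run:
```python
from d2 import *
frc();look();plan(Rn,[tcp(.79)])
# sub-pixel: side-view lowest corner vs rest image
cs=cam("side")
def low(b):
    g=cv2.GaussianBlur(cv2.cvtColor(b,cv2.COLOR_BGR2GRAY),(0,0),.6).astype(float)[245:285,264:273]
    out=[]
    for c in range(g.shape[1]):
        col=g[:,c];i=np.where(col<40)[0]
        if len(i): j=i.max();out.append(round(245+j+(60-col[j])/(col[j+1]-col[j]),1))
    return out
print(low(cv2.imread("pics/side.png")),low(r.grab_frame("side")))
for d in(0,.73,.79,.85): print(d,proj(cs,corners(d))[:2].round(1).tolist())
b=r.grab_frame("top");m=cv2.inRange(cv2.cvtColor(b,cv2.COLOR_BGR2HSV),(45,80,60),(90,255,255))[160:210,405:455]
k=max(cv2.findContours(m,0,1,offset=(405,160))[0],key=cv2.contourArea);c=cam("top")
print("pot",cv2.minAreaRect(np.array([onz(c,p[0],.072)[:2]*1000 for p in k],np.float32)))
```

```text
clock 42.375 tcp [0.4713 0.312  0.0631] j [-0.12  0.67 -0.97  2.07  1.19  0.96 -0.53] Fout 3.9 Fside 0.3 Fup 4.4
side row 272.5 d 0.76 | wrist rows [240, 240, 240, 240, 240, 239, 239, 239] d 0.76
rot deg [ 0.1 -0.  -0. ] shift [[-0.5, -1.1, -0.1]]
[np.float64(256.3), np.float64(258.2), np.float64(258.6), np.float64(256.8), np.float64(255.1), np.float64(254.4), np.float64(253.4), np.float64(252.0), np.float64(250.9)] [np.float64(269.8), np.float64(270.8), np.float64(271.9), np.float64(272.5), np.float64(272.6), np.float64(272.7), np.float64(271.6), np.float64(270.9), np.float64(270.2)]
0 [[266.6, 252.2], [268.1, 255.5]]
0.73 [[270.1, 270.2], [269.4, 272.0]]
0.79 [[269.7, 271.2], [268.9, 272.9]]
0.85 [[269.4, 272.1], [268.4, 273.6]]
pot ((558.9830322265625, -282.279541015625), (57.42536544799805, 57.171409606933594), 51.93709945678711)
```

All the estimates agree on a dial angle of about 0.78 to 0.79, held with about 5 N. The pot has not moved on the grille, so I hand in.

```bash
python3 -c "
from bench import r
print(r.hand_in())"
```

```text
the job is handed in; nothing more can be done
None
```

I handed the job in: the pot stands mouth-down about 2 mm from the grille centre, released, and the paddle is held at about 0.78 rad (third click 0.79) after a brief overshoot to about 0.82 that I eased back from; the arm never went near the fork, and the hand-in gave no verdict.

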